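Re-hang and bolt the laser enclosure's lift-off door

ROBOT

A 7-joint arm with a two-finger parallel gripper is mounted at the origin on the work surface. World frame = base frame: x ahead of the robot, y to its left, z up, the work surface at z = 0. Lengths are in m, angles in rad, forces in N, time in s.
With the tool pointing down it reaches from about 0.425 to 0.875 m from the base axis. Payload 4.7 kg.
Tool frame: the origin (TCP) lies on the mounting face of the last link; the fingertips stand 182 mm ahead of it and the grasp point (between the pads) lies 164 mm ahead of it (ctrl.finger_overhang is the distance from the TCP to the fingertips, in m); z points along the fingers, y is the line along which they close (so a half turn about z gives the same grasp; the last joint's range is limited). The gripper opens to 87 mm and grips with 3 to 60 N. Pads are 19 mm wide; open, the fingers measure 117 mm over their backs; the gripper's body (75 mm by 190 mm) begins 51 mm behind the grasp point.
Start: joints at [1.141, 0.321, -0.07, 1.45, 0.023, 1.371, -0.057], TCP at [0.279, -0.587, 0.405] pointing down, gripper open.
Joint ranges: [-2.86, 2.86], [-0.3, 2.09], [-1.38, 1.24], [0.06, 2.45], [-1.56, 4.7], [0.09, 2.05], [-2.69, 2.69]. Speed limits (rad/s): [2.57, 2.57, 3.14, 3.14, 3.14, 3.14, 3.14].

INTERFACE

Orientations are given as a rotation vector (axis times angle).
In Python, from bench import ctrl gives the robot as it stands.
- The arm moves only by the shell command python3 -m jog 'ROWS' [FORCE]. ROWS is a JSON object of lists of equal length, an entry for each row: "translation": the shift along the tool's x, y, z as a fraction of full scale, a list of three; "yaw": the turn about the tool's z as a fraction of full scale; "jaw": the closure, from 0 (fully open) to 1 (shut). In form: {"translation": [[dx, dy, dz], ...], "yaw": [yaw, ...], "jaw": [jaw, ...]}. A call has 1 to 8 rows; each row is the pose to reach, as a shift and turn from the pose commanded when the call began, along the tool's axes at that moment, turning the shorter way round; what a row does not reach only later rows make up. Full scale, the value 1, is 0.2 m for a shift and 180 degrees for a turn. A row lasts 1/8 s, in which the tool goes at most 62.5 mm and 10.7 degrees, less where a joint would pass 70% of its speed; a pose out of reach is approached as far as the arm can. A call with a number of a shift or a turn outside -1 to 1 is refused whole. A call with a gripper value outside its range is refused whole. The fingers move at their own pace and stop on an object; FORCE is the grip in N (left out, the last holds). Time passes only in rows, so rows that repeat a pose let the fingers close. It gives the time, the measured TCP pose, the force, the opening and the grip force at its end, in the units of the state.
- ctrl.get_state(): the state, without advancing time (a new reading comes with each control period).
- ctrl.get_image(name): name is "scene" or "top" or "wrist"; returns a dict with "pixels" (480x640x3 uint8, blue, green, red), "fx", "fy", "cx", "cy" (pixels), "R" (3x3) and "t" (3): a world point X has camera coordinates R X + t; the wrist camera has in their place "mount" (4x4, takes a point from camera to tool coordinates, whose origin is the TCP and whose axes are the flange's). Camera axes: x right, y down, z forward; pixel columns grow to the right and rows downward; lengths in m; the calibration is good to about 2 mm. The wrist camera is an equidistant fisheye: a pixel r from the principal point sees the ray r / f radians off the axis. A picture is of the moment at which its call begins: read the wrist's pose just before it. There is no depth.
- ctrl.close_job(): hands the job in; it is judged then, once.
Trained networks look in a picture, given as the dict that the camera call returned (one of the last four; its "shot" number tells which), for a name from the list of things; names that differ only in an ending like _2 or _b are one class to them, and where a whole thing is asked for, a point or a joint stands for the part that bears it (a point fixed in the world has none). Each returns a list of dicts, best first, with "p" (0 to 1); they miss things now and then, are a little off and sometimes report something else, mostly with a low value. They report only what shows in the picture. A call takes as long as a camera call.
- ctrl.silhouettes(label, picture): "region" (480x640 bool, what is visible of it) and "at" ([column, row] in pixels, amid what is visible of it).
The state is a dict: "time": time; "joint_positions": joint angles; "qd": joint speeds; "joint_torque": joint torques, N m; "position": TCP position; "tool_rot": TCP orientation; "ft_force": force on the tool from outside, world axes, zero at the start; "torque": the same for the moment, N m; "grip_width": opening from 0.0 (shut) to 1.0 (fully open); "grip_force": force on a finger pad.
Only numpy, scipy, OpenCV 4.12 (cv2) and the standard library are available. Lean on these libraries where they do the work, as an engineer would, in place of code of your own. Each camera call takes 0.05 s, during which the arm holds its last target. There are 200 camera calls.

TASK

Take the amber-windowed door out of its sloping stand by its top edge, and with the door standing open gently lower both of its hinge knuckles at once all the way onto the two hinge pins of the laser enclosure. Then swing the door fully shut without slamming it, slide the bolt fully home across it, and let go, leaving the optics and other things on the table where they are.

Things in the scene. Friction and masses are not known exactly. Their poses are not given: they have to be found in the camera images.
- enclosure: Fixed amber laser enclosure with an aluminium front frame. Origin on the table under the middle of its doorway, at the frame's front face (the right post, behind the pins, is set back 6 mm); x points into it (away from the robot), y to its left, z up. 180 mm deep, y from -120 to 160 mm, roof top at 203 mm. Pins, shut door and bolt are in front of the frame.
- roof_lip (a point): Middle of the front edge of the enclosure's yellow roof lip. The lip is 115 mm long (y -60 to 55 mm), 6 mm thick, underside 197 mm above the table, and sticks out 22 mm from the frame, over the top of the shut door (10 mm beyond its face), which leaves no room to put the door on or to lift it off unless it stands well open.
- pin_low (a point): Foot of the lower hinge pin, on its bracket's flat top, 50 mm above the table, at the right front of the enclosure (7 mm in front of the frame, y = -100 mm in its frame). Upright steel pin 8 mm across, 31 mm tall in all; the top 11 mm tapers to a 2.8 mm tip.
- pin_high (a point): Foot of the upper hinge pin, an identical pin on the same vertical axis, 90 mm higher.
- door_shut (a point): Where point door_edge lies when the door is hung and fully shut (in the enclosure, same axes).
- door_center (a point): Centre of the loose lift-off door: black panel 10 mm thick, 170 mm wide, 150 mm tall, amber window, 0.26 to 0.48 kg. Axes: z along the door to its top edge, x through the thickness, y across the width away from the hinge. Hinge axis along z at y = -98 mm, x = 0 from here. At the start it stands in its stand, free edge towards the robot, top leaning about 28 degrees to the right.
- door_top (a point): Middle of the door's top edge, 75 mm above door_center along the door's z, same axes. A yellow patch 50 mm wide and 34 mm deep on both faces marks where to pinch the 10 mm thickness, coming along the door's plane.
- door: The same loose door; origin at the foot of its lower knuckle, same axes. Hung and shut, its axes are those of the enclosure; hung and open by an angle, they are turned by that angle about +z (free edge towards the robot, its outer -x face turned to the right). Shut, its lower edge is 35 mm and its top 185 mm above the table. It swings freely to beyond 110 degrees.
- knuckle_low (a point): Foot of the lower hinge knuckle on the hinge axis: steel tube 22 mm tall, bore 10.4 mm, outside 18.4 mm, open at both ends (door axes; 60 mm below door_center along z, -98 mm along y). On the pin's foot when seated.
- knuckle_high (a point): Foot of the upper knuckle, identical, 90 mm above the lower one along the door's z.
- door_edge (a point): Middle of the door's free edge (y = +85 mm from door_center).
- stand_rest (a point): Middle of the resting place in the grey sloping stand (fixed on the table): about where door_center lies at the start. The stand's sloping back supports the door's lower, right-hand face (its -x face) and ends 65 mm below its top edge; a 13 mm lip holds the lower edge on the left, so draw the door out along its own plane.
- bolt (a joint): Slide bolt at the left front of the enclosure, steel bar at 110 mm height in front of the shut door's free edge: 0 = drawn back (left), 0.040 = fully home (moved 40 mm to the right, the enclosure's -y, overlapping the shut door's front). Moves stiffly with about 2 N and stays where it is left. It must be drawn back (as it is at the start) while the door swings shut.
- bolt_knob (a point): Top of the bolt's upright knob with red end, 12 to 13 mm across, standing free over 50 mm below this point; moves with the bolt. 20 mm in front of the frame.
- mirror_a: Bystander, to be left alone: round-optic mount on a post (black square base 60 mm, about 115 mm tall), amber optic, left of the enclosure. Origin at the centre of its underside.
- mirror_b: Bystander, to be left alone: the same kind of mount, amber optic, about 105 mm tall, beyond the stand. Origin at the centre of its underside.
- mirror_c: Bystander, to be left alone: the same kind of mount, green optic, about 125 mm tall, far right. Origin at the centre of its underside.
- stage: Bystander, to be left alone: black and silver translation stage, 70 mm square, 42 mm tall, with a micrometer sticking out. Origin at the centre of its underside.
- driver: Bystander, to be left alone: red-handled screwdriver, 160 mm, lying flat. Origin at the centre of its underside.
- parts_tray: Bystander, to be left alone: open blue tray 90 x 120 mm, 30 mm tall. Origin at the centre of its underside.
- lens_tube: Bystander, to be left alone: black tube standing upright, 36 mm across, 35 mm tall, between robot and stand. Origin at the centre of its underside.

How it is judged:
By the outcome, as a careful person would: the job done as asked, in the order asked, and still so for the second after the job is handed in, with the robot touching nothing.
It also fails if it takes over 67 s, if anything falls off the work surface, if the arm or the gripper's body presses on something with over 40 N, if the wrist force passes 120 N, or if a joint passes its speed limit or range.

## Working session

There is one attempt and no reset: what is moved stays moved. The work goes in short steps, Python scripts to look and compute and a shell command to move; the robot and the scene stay as the last step left them, time stands still between calls to the robot, and variables do not carry over. Pictures are saved under pics/ and viewed, at most 10 in all, crops included, and the job is handed in when it is done.

```bash
ls; mkdir -p pics
python3 - <<'E'
from bench import ctrl
import cv2,numpy as np
print(ctrl.get_state())
for n in ("scene","top"):
    im=ctrl.get_image(n); cv2.imwrite(f"pics/{n}0.png",im["pixels"])
    print(n,im["fx"],im["fy"],im["cx"],im["cy"],np.round(im["R"],3).tolist(),np.round(im["t"],3).tolist())
    for l in ["door","enclosure","bolt_knob","door_top","pin_low","stand_rest"]:
        r=ctrl.silhouettes(l,im)
        print(l,[(round(d["p"],2),d["at"],int(d["region"].sum())) for d in r[:3]])
E
```

```text
pics
{'time': 0.0, 'joint_positions': array([ 1.14111114,  0.32183913, -0.07009824,  1.45166809,  0.02263487,
        1.37083783, -0.05683154]), 'qd': array([-0.00064196, -0.00147229,  0.00076737, -0.00068372,  0.00047641,
       -0.001035  , -0.00065474]), 'joint_torque': array([-6.98691438e-04, -4.91292787e+01, -4.04252177e-01, -3.12521267e+01,
       -6.40344224e-02,  4.39421413e-02,  1.56615042e-04]), 'position': array([ 0.27896653, -0.58686082,  0.40365431]), 'tool_rot': array([-3.06269020e+00, -6.91156834e-01,  8.76590294e-04]), 'ft_force': array([ 0.01464248, -1.06351028, -0.6775004 ]), 'torque': array([ 6.70039607e-05,  2.06295927e-03, -2.23088356e-02]), 'grip_force': 0.0, 'grip_width': 0.9980014531240625}
scene 511.99460659051186 511.99460659051186 318.5740196075403 245.5956451013712 [[0.736, 0.676, -0.005], [0.478, -0.526, -0.703], [-0.478, 0.516, -0.711]] [-0.368, -0.191, 1.726]
door [(0.67, [257.2, 299.9], 478)]
enclosure [(0.64, [405.2, 250.8], 10418)]
bolt_knob []
door_top [(0.66, [260.0, 303.9], 382)]
pin_low [(0.78, [407.8, 251.8], 10597)]
stand_rest [(0.84, [256.3, 317.3], 2262)]
top 569.6753119995681 569.6753119995681 318.6862479272333 236.0175455445655 [[0.023, -1.0, -0.009], [-0.984, -0.021, -0.177], [0.177, 0.013, -0.984]] [-0.044, 0.6, 1.531]
door [(0.69, [407.9, 259.1], 2311)]
enclosure [(0.71, [264.2, 183.9], 9061)]
bolt_knob [(0.6, [230.6, 233.7], 83), (0.39, [406.1, 260.8], 2475)]
door_top [(0.96, [407.7, 262.5], 2317), (0.29, [264.2, 187.1], 9150)]
pin_low [(0.84, [265.8, 184.3], 9098), (0.47, [234.9, 323.3], 1527)]
stand_rest [(0.85, [379.5, 268.7], 791)]
```

View pics/scene0.png

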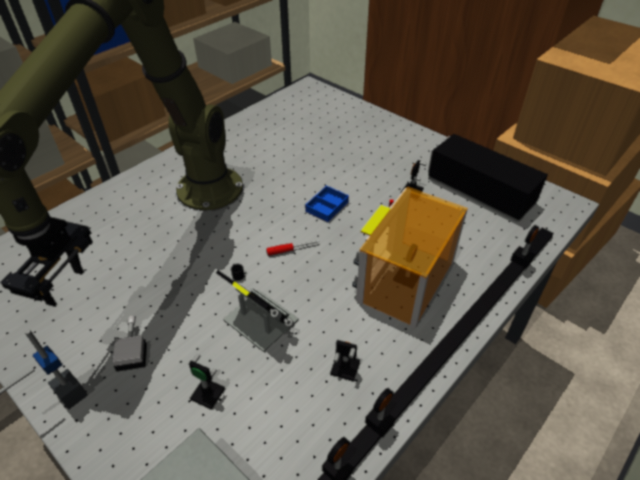

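View pics/top0.png

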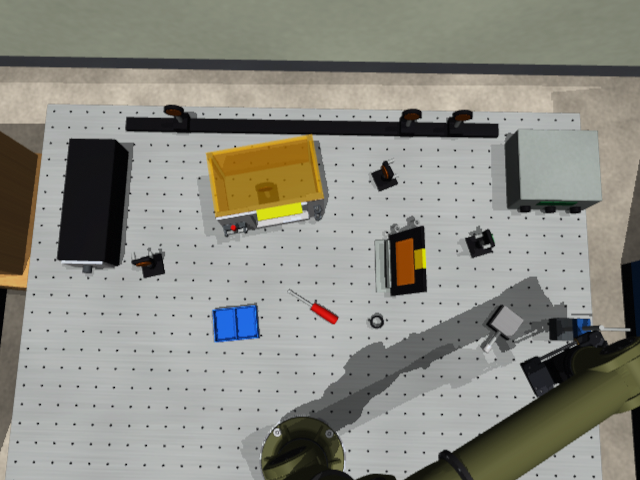

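```bash
cat > h.py <<'E'
from bench import ctrl
import cv2,numpy as np
from scipy.spatial.transform import Rotation as Ro
from scipy.optimize import least_squares
def cam(im,st=None):
    """returns R,t world->cam ; for wrist uses state st"""
    if "mount" in im:
        M=np.array(im["mount"]);T=np.eye(4);T[:3,:3]=Ro.from_rotvec(st["tool_rot"]).as_matrix();T[:3,3]=st["position"]
        W=np.linalg.inv(T@M);return W[:3,:3],W[:3,3],True
    return np.array(im["R"]),np.array(im["t"]),False
def proj(X,im,st=None):
    R,t,fish=cam(im,st);c=np.atleast_2d(X)@R.T+t
    if fish:
        r=np.hypot(c[:,0],c[:,1]);th=np.arctan2(r,c[:,2]);s=th/np.maximum(r,1e-9)
        u=c[:,:2]*s[:,None]
    else: u=c[:,:2]/c[:,2:]
    return u*[im["fx"],im["fy"]]+[im["cx"],im["cy"]]
def ray(p,im,st=None):
    R,t,fish=cam(im,st);u=(np.array(p,float)-[im["cx"],im["cy"]])/[im["fx"],im["fy"]]
    if fish:
        th=np.hypot(*u);d=np.r_[u/max(th,1e-9)*np.sin(th),np.cos(th)]
    else: d=np.r_[u,1]
    return -R.T@t,R.T@d
def atz(p,z,im,st=None):
    o,d=ray(p,im,st);return o+d*(z-o[2])/d[2]
def enc(p,X):
    """enclosure/door-frame pts -> world, p=x,y,yaw"""
    c,s=np.cos(p[2]),np.sin(p[2]);X=np.atleast_2d(X)
    return X@np.array([[c,s,0],[-s,c,0],[0,0,1]])+[p[0],p[1],0]
def togo(target,yawdir=None):
    """tool-frame shift (fractions) from current pose to target TCP"""
    st=ctrl.get_state();R=Ro.from_rotvec(st["tool_rot"]).as_matrix()
    d=R.T@(np.array(target)-st["position"])/0.2
    y=None
    if yawdir is not None:  # desired world angle of tool y axis, mod pi
        cur=np.arctan2(R[1,1],R[0,1]);e=(yawdir-cur+np.pi/2)%np.pi-np.pi/2; y=-e/np.pi
    print("pos",st["position"].round(4),"shift",d.round(4),"yaw",y,"q7",st["joint_positions"][6].round(2),"t",st["time"])
    return d,y
E
python3 - <<'E'
from h import *
im=ctrl.get_image("top")
for n,p,z in [("fl roof",(213,217),.203),("fr roof",(321,199),.203),("br",(313,137),.203),("bl",(208,153),.203),
 ("lipL",(258,222),.203),("lipR",(306,216),.203),("knob",(234,227),.165),("door patch mid",(427,258),.17),("door far topR",(422,227),.17),("door near topR",(426,292),.17),("tube",(376,321),.035),("mirb",(385,172),.1),("driver",(315,305),.01)]:
    print(n,atz(p,z,im).round(3))
x0,y0,x1,y1=195,125,335,245
cv2.imwrite("pics/c1.png",cv2.resize(im["pixels"][125:305,195:435],None,fx=3.3,fy=3.3,interpolation=cv2.INTER_CUBIC))
E
```

```text
fl roof [0.617 0.236 0.203]
fr roof [ 0.669 -0.037  0.203]
br [ 0.834 -0.012  0.203]
bl [0.785 0.258 0.203]
lipL [0.606 0.121 0.203]
lipR [0.624 0.    0.203]
knob [0.599 0.188 0.165]
door patch mid [ 0.528 -0.31   0.17 ]
door far topR [ 0.609 -0.298  0.17 ]
door near topR [ 0.442 -0.306  0.17 ]
tube [ 0.371 -0.193  0.035]
mirb [ 0.775 -0.21   0.1  ]
driver [ 0.412 -0.024  0.01 ]
```

View pics/c1.png

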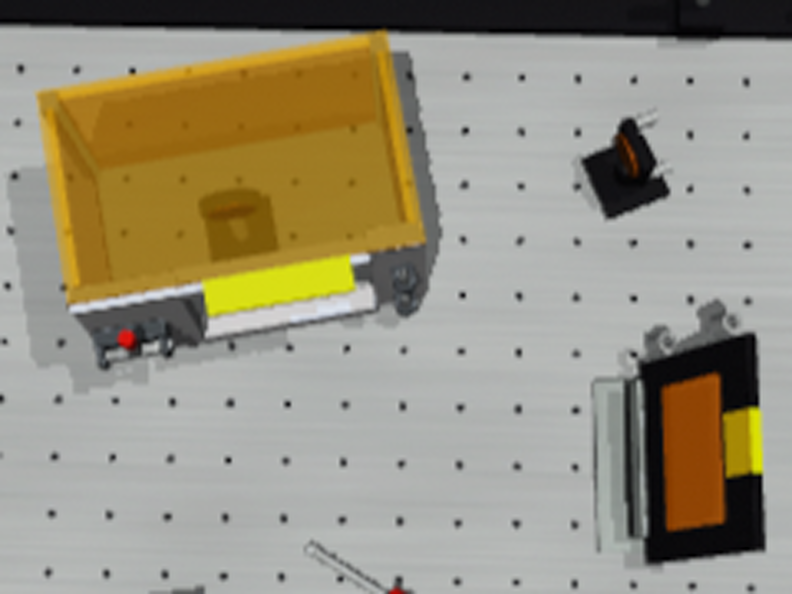

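Run:
```python
from h import *
im=ctrl.get_image("top")
C=lambda a:(np.array(a,float)+.5)/3.3-.5+[195,125]
pe=C([(38,93),(387,32),(424,242),(70,305),(207,316),(354,289)])
Xe=np.array([(180,160,203),(180,-120,203),(3,-120,203),(0,160,203),(-22,55,203),(-22,-60,203)])/1e3
f=lambda p:(proj(enc(p,Xe),im)-pe).ravel()
s=least_squares(f,[.63,.07,.15],loss="soft_l1");print("enc",s.x,f(s.x).round(1))
e=s.x
for n,X in dict(pinlo=(-.007,-.1,.05),pinhi=(-.007,-.1,.14),piT=(-.007,-.1,.171)).items():print(n,enc(e,X).round(4),((proj(enc(e,X),im)-[195,125])*3.3).round(0))
k=C((127,338))
for z in (.15,.16,.17,.18):
    w=atz(k,z,im);c,s_=np.cos(e[2]),np.sin(e[2]);d=w[:2]-e[:2];print(z,w.round(3),"enc",(c*d[0]+s_*d[1]).round(4),(-s_*d[0]+c*d[1]).round(4))
pd=C([(640,362),(648,563),(755,336),(765,550),(724,411),(725,476)])
Xd=np.array([(5,-85,-75),(5,85,-75),(-5,-85,75),(-5,85,75),(5,-25,41),(5,25,41)])/1e3
def door(p,X):
    R=Ro.from_euler("z",p[3]).as_matrix()@Ro.from_euler("y",p[4]).as_matrix()
    return np.atleast_2d(X)@R.T+p[:3]
def g(p): return np.r_[(proj(door(p,Xd),im)-pd).ravel(),(abs(p[4])-np.radians(28))*100]
# yaw: door y -> -x world => door x -> +y world : yaw=+90deg
s=least_squares(g,[.52,-.28,.12,1.6,-.49],loss="soft_l1");print("door",s.x,np.degrees(s.x[3:]),g(s.x).round(1))
print("top",door(s.x,[0,0,.075]),"bottom",door(s.x,[0,0,-.075]))
togo([.55,-.28,.45],s.x[3])
```

```text
enc [0.64350747 0.07324016 0.19620991] [-0.7 -1.1  0.1 -0.8  0.8  0.9 -0.7  1.7  0.1 -0.3  0.4  0.1]
pinlo [[ 0.6561 -0.0262  0.05  ]] [[404. 302.]]
pinhi [[ 0.6561 -0.0262  0.14  ]] [[403. 279.]]
piT [[ 0.6561 -0.0262  0.171 ]] [[403. 270.]]
0.15 [0.602 0.192 0.15 ] enc -0.0174 0.125
0.16 [0.6   0.191 0.16 ] enc -0.0196 0.1237
0.17 [0.598 0.189 0.17 ] enc -0.0219 0.1225
0.18 [0.596 0.187 0.18 ] enc -0.0241 0.1212
door [ 0.53048718 -0.27053506  0.08090901  1.60388644 -0.48549028] [ 91.89592392 -27.81654406] [-0.2  0.6 -0.7 -0.3  0.5 -0.6  0.3 -0.5 -0.2  0.9  0.3  0.  -0.3]
top [[ 0.53164507 -0.30551406  0.14724248]] bottom [[ 0.5293293  -0.23555607  0.01457554]]
pos [ 0.2791 -0.587   0.4048] shift [ 1.8825 -0.8049 -0.2262] yaw 0.13073248769092458 q7 -0.06 t 0.8
```

```bash
python3 -m jog '{"translation":[[0.2,-0.1,0],[0.5,-0.23,0],[0.75,-0.35,-0.03],[0.95,-0.45,-0.05]],"yaw":[0.03,0.06,0.1,0.13],"jaw":[0,0,0,0]}' 5
python3 - <<'E'
from h import *
togo([.53,-.285,.42],1.604)
E
```

```text
time: 1.3
position: [0.4139, -0.4216, 0.4152]
tool_rot: [3.141, 0.054, 0.002]
ft_force: [0.2, -0.3, 0.6]
grip_width: 0.995
grip_force: 0.0
pos [ 0.4139 -0.4216  0.4152] shift [ 0.6038 -0.6628 -0.0232] yaw 0.00040610207464659303 q7 -0.81 t 1.3
```

```bash
python3 -m jog '{"translation":[[0.2,-0.22,0],[0.4,-0.44,0],[0.6,-0.66,0],[0.6,-0.66,0]],"yaw":[0,0,0,0],"jaw":[0,0,0,0]}'
python3 - <<'E'
from h import *
st=ctrl.get_state()
im=ctrl.get_image("wrist"); cv2.imwrite("pics/w1.png",im["pixels"])
print(im["fx"],im["cx"],im["cy"],np.round(im["mount"],3).tolist(),st["position"])
E
```

```text
time: 1.8
position: [0.5308, -0.2818, 0.415]
tool_rot: [-3.138, -0.073, -0.003]
ft_force: [-0.1, -0.2, 0.4]
grip_width: 1.001
grip_force: 0.0
371.64829954431775 327.2532506508725 245.41692390492997 [[-0.001, -0.964, -0.266, 0.072], [1.0, -0.0, -0.002, -0.0], [0.002, -0.266, 0.964, 0.02], [0.0, 0.0, 0.0, 1.0]] [ 0.53083978 -0.28176287  0.41495463]
```

View pics/w1.png

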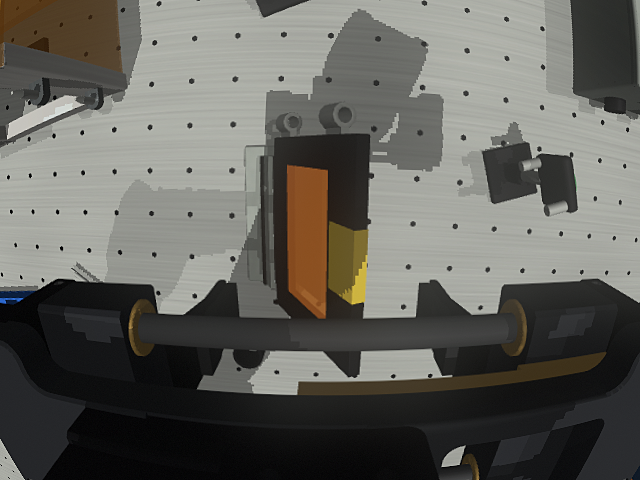

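```bash
cat >> h.py <<'E'
def door(p,X):
    R=Ro.from_euler("z",p[3]).as_matrix()@Ro.from_euler("y",p[4]).as_matrix()
    return np.atleast_2d(X)@R.T+p[:3]
E
python3 - <<'E'
from h import *
st=ctrl.get_state();im=ctrl.get_image("wrist")
p0=[.5305,-.2705,.0809,1.604,-.4855]
pd=np.array([(274,138),(369,135),(329,222),(328,290),(367,231),(366,303)],float)
Xd=np.array([(5,-85,-75),(-5,-85,75),(5,-25,41),(5,25,41),(-5,-25,75),(-5,25,75)])/1e3
print((proj(door(p0,Xd),im,st)-pd).round(1).tolist())
g=lambda p:np.r_[(proj(door(p,Xd),im,st)-pd).ravel(),(p[4]+.4855)*100,(p[2]-.0809)*500]
s=least_squares(g,p0,loss="soft_l1");print(s.x.round(4),g(s.x).round(1),door(s.x,[0,0,.075]))
togo([.5316,-.3,.32],s.x[3])
E
```

```text
[[1.6, -6.9], [-2.0, -11.1], [0.0, -16.4], [0.5, -21.2], [-1.9, -19.0], [-3.3, -22.6]]
[ 0.5221 -0.2712  0.1014  1.6071 -0.4758] [-0.5  1.1  0.5  0.4 -0.1  0.2  0.5 -1.4  0.4 -0.3 -1.3 -0.2  1.  10.2] [[ 0.52329876 -0.3054856   0.16805899]]
pos [ 0.5276 -0.2875  0.4147] shift [0.0179 0.0631 0.4736] yaw 0.00029263485319622 q7 -1.12 t 1.9
```

Run:
```python
from h import *
im=ctrl.get_image("wrist");it=ctrl.get_image("top")
st=dict(position=np.array([.53084,-.28176,.41495]),tool_rot=np.array([-3.138,-.073,-.003]))
C=lambda a:(np.array(a,float)+.5)/3.3-.5+[195,125]
pt=C([(640,362),(648,563),(755,336),(765,550),(724,411),(725,476)])
Xt=np.array([(5,-85,-75),(5,85,-75),(-5,-85,75),(-5,85,75),(5,-25,41),(5,25,41)])/1e3
p0=[.5305,-.2705,.0809,1.604,-.4855]
pd=np.array([(274,138),(369,135),(329,222),(328,290),(367,231),(366,303)],float)
Xd=np.array([(5,-85,-75),(-5,-85,75),(5,-25,41),(5,25,41),(-5,-25,75),(-5,25,75)])/1e3
print((proj(door(p0,Xd),im,st)-pd).round(1).tolist())
for wt in (0,1,3):
  g=lambda p:np.r_[(proj(door(p,Xd),im,st)-pd).ravel(),(p[4]+.4887)*100,wt*(proj(door(p,Xt),it)-pt).ravel()]
  s=least_squares(g,p0,loss="soft_l1");print(s.x.round(4),g(s.x).round(1).tolist(),door(s.x,[0,0,.075]))
togo([.5316,-.3,.32],s.x[3])
```

```text
[[6.2, -4.7], [4.4, -7.0], [5.4, -13.1], [5.3, -18.2], [3.9, -15.3], [1.8, -19.2]]
[ 0.5246 -0.2671  0.1031  1.6125 -0.4771] [-0.7, 1.0, 0.6, -0.2, -0.2, 0.2, 0.4, -0.9, 0.5, -0.2, -1.2, 0.4, 1.2, -0.0, 0.0, -0.0, 0.0, 0.0, -0.0, 0.0, 0.0, -0.0, 0.0, 0.0, 0.0] [[ 0.52602211 -0.3014629   0.16975761]]
[ 0.5251 -0.2671  0.1046  1.6111 -0.4728] [-0.4, 0.4, 0.8, -1.0, -0.3, 0.0, 0.3, -0.8, 0.6, -0.3, -1.3, 0.8, 1.6, -0.5, 1.1, -0.5, 1.1, 0.2, -0.4, 0.5, 0.8, -0.3, 1.5, 0.3, 0.9] [[ 0.52645361 -0.301242    0.17134425]]
[ 0.5263 -0.2671  0.1079  1.609  -0.4631] [-0.0, -1.0, 0.8, -3.0, -0.7, -0.6, -0.3, -0.4, 0.4, -0.7, -1.7, 1.6, 2.6, -0.2, 1.5, -0.6, 1.6, 0.8, -3.4, 1.4, 0.6, -0.8, 2.7, 0.9, 1.0] [[ 0.5275289  -0.30058757  0.17498875]]
pos [ 0.5264 -0.2895  0.4147] shift [0.0247 0.0527 0.4734] yaw -0.0016442763792224376 q7 -1.12 t 2.0
```

```bash
python3 -m jog '{"translation":[[0,0.02,0.1],[0,0.02,0.25],[0,0.02,0.38],[0,0.02,0.44],[0,0.02,0.44],[0,0.02,0.44]],"yaw":[0,0,0,0,0,0],"jaw":[0,0,0,0,0,0]}'
python3 - <<'E'
from h import *
togo([.526,-.293,.326],1.61)
st=ctrl.get_state();im=ctrl.get_image("wrist")
cv2.imwrite("pics/w2.png",im["pixels"])
E
```

```text
time: 2.75
position: [0.5277, -0.2924, 0.3277]
tool_rot: [3.14, 0.055, 0.002]
ft_force: [0.2, 0.2, 0.1]
grip_width: 0.998
grip_force: 0.0
pos [ 0.5277 -0.2924  0.3277] shift [-0.0084  0.0025  0.0086] yaw -0.001348750878940157 q7 -1.13 t 2.75
```

View pics/w2.png

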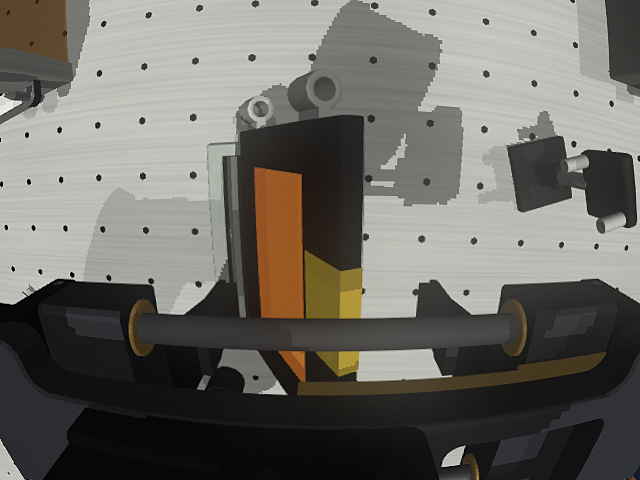

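Run:
```python
from h import *
st=ctrl.get_state();im=ctrl.get_image("wrist")
p0=[.5251,-.2671,.1046,1.6111,-.4728]
pd=np.array([(240,131),(363,116),(342,116),(305,250),(362,268),(341,273),(358,372),(339,377),(302,172),(254,167)],float)
Xd=np.array([(5,-85,-75),(-5,-85,75),(5,-85,75),(5,-25,41),(-5,-25,75),(5,-25,75),(-5,25,75),(5,25,75),(5,-50,40),(5,-50,-35)])/1e3
n=8
print((proj(door(p0,Xd),im,st)-pd).round(1).tolist())
g=lambda p:np.r_[(proj(door(p,Xd[:n]),im,st)-pd[:n]).ravel(),(p[4]+.4887)*100]
s=least_squares(g,p0,loss="soft_l1");print(s.x.round(4),g(s.x).round(1).tolist(),door(s.x,[0,0,.075]))
R=Ro.from_rotvec(st["tool_rot"]).as_matrix()
print("grasp",st["position"]+R@[0,0,.164],proj(st["position"]+R@[0,0,.182],im,st))
```

```text
[[-1.0, 2.0], [-0.1, 0.2], [-2.7, -1.0], [-1.1, 2.8], [-0.7, 2.7], [-1.7, 1.8], [-0.1, 2.6], [-0.5, 3.8], [-0.1, 27.0], [1.5, 17.9]]
[ 0.5255 -0.267   0.1024  1.6045 -0.4799] [-0.3, 1.2, 1.8, 0.4, -0.3, -1.0, -0.0, 0.7, 0.1, 0.4, -0.4, -0.8, -0.0, -0.8, -0.1, 0.3, 0.9] [[ 0.52665686 -0.30161057  0.16888041]]
grasp [ 0.52806177 -0.29255635  0.16400041] [[328.64380959 300.55425985]]
```

```bash
python3 -m jog '{"translation":[[0,0,0.01],[-0.007,0,0.02],[-0.007,0,0.02],[-0.007,0,0.02],[-0.007,0,0.02],[-0.007,0,0.02],[-0.007,0,0.02],[-0.007,0,0.02]],"yaw":[0,0,0,0,0,0,0,0],"jaw":[0.3,0.6,0.8,1,1,1,1,1]}' 6
```

```text
time: 3.85
position: [0.526, -0.2924, 0.323]
tool_rot: [3.141, 0.055, 0.0]
ft_force: [-0.4, -0.9, 0.9]
grip_width: 0.263
grip_force: 5.3
```

```bash
python3 -m jog '{"translation":[[0,0.013,-0.025],[0,0.026,-0.05],[0,0.039,-0.075],[0,0.053,-0.1],[0,0.066,-0.125],[0,0.079,-0.15],[0,0.079,-0.15],[0,0.079,-0.15]],"yaw":[0,0,0,0,0,0,0,0],"jaw":[1,1,1,1,1,1,1,1]}' 6
python3 - <<'E'
from h import *
im=ctrl.get_image("wrist")
cv2.imwrite("pics/w3.png",im["pixels"])
E
```

```text
time: 4.85
position: [0.5266, -0.3082, 0.3533]
tool_rot: [3.14, 0.055, 0.001]
ft_force: [-0.8, 1.5, -1.9]
grip_width: 0.262
grip_force: 6.1
```

View pics/w3.png

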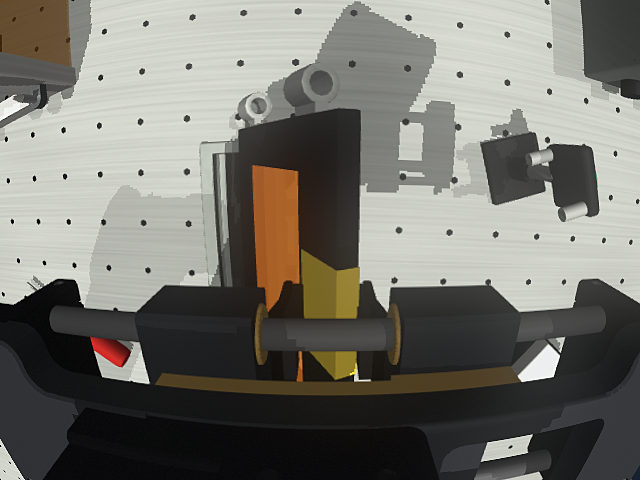

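```bash
python3 -m jog '{"translation":[[0,0.03,-0.06],[0,0.06,-0.12],[0,0.1,-0.19],[0,0.14,-0.26],[0,0.18,-0.33],[0,0.21,-0.4],[0,0.21,-0.45],[0,0.21,-0.45]],"yaw":[0,0,0,0,0,0,0,0],"jaw":[1,1,1,1,1,1,1,1]}' 9
```

```text
time: 5.9
position: [0.5283, -0.3498, 0.4441]
tool_rot: [3.14, 0.056, 0.003]
ft_force: [-0.1, -0.1, 0.2]
grip_width: 0.009
grip_force: 0.0
```

```bash
python3 -m jog '{"translation":[[0,0,-0.05],[0,0,-0.1],[0,0,-0.1],[0,0,-0.1],[0,0,-0.1],[0,0,-0.1],[0,0,-0.1]],"yaw":[0,0,0,0,0,0,0],"jaw":[1,1,1,1,1,1,1]}' 40
```

```text
time: 6.78
position: [0.528, -0.3498, 0.4626]
tool_rot: [-3.141, -0.056, 0.0]
ft_force: [-0.2, -0.7, 0.3]
grip_width: 0.003
grip_force: 0.0
```

Run:
```python
from h import *
print(ctrl.get_state())
im=ctrl.get_image("wrist")
cv2.imwrite("pics/w4.png",im["pixels"])
```

```text
{'time': 6.775, 'joint_positions': array([ 0.72391445,  0.27539559, -0.2272622 ,  1.39985924,  0.06162137,
        1.47351352, -1.03645577]), 'qd': array([ 9.31278837e-04, -5.29120925e-04,  4.67330859e-06, -2.20777721e-03,
        1.96968398e-03,  5.00634482e-04,  3.98463098e-04]), 'joint_torque': array([-1.46499166e-03, -4.66070008e+01, -1.67900741e+00, -3.17653513e+01,
       -5.69658447e-02, -4.35257354e-02,  4.94721201e-05]), 'position': array([ 0.52804352, -0.34982657,  0.46256923]), 'tool_rot': array([-3.14099538e+00, -5.56153070e-02,  3.58357326e-04]), 'ft_force': array([-0.19092703, -0.69686934,  0.27425771]), 'torque': array([-0.01293972,  0.00170998,  0.01185626]), 'grip_force': 0.0, 'grip_width': 0.0033472362417097047}
```

View pics/w4.png

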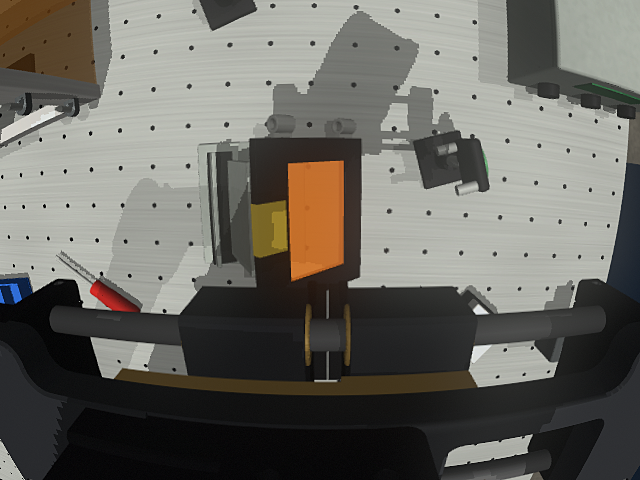

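```bash
cat >> h.py <<'E'
def door6(p,X): return np.atleast_2d(X)@Ro.from_rotvec(p[3:]).as_matrix().T+p[:3]
E
python3 - <<'E'
from h import *
st=ctrl.get_state();im=ctrl.get_image("wrist");
it=ctrl.get_image("top");cv2.imwrite("pics/c2.png",np.hstack([cv2.resize(it["pixels"][205:315,360:480],None,fx=3.3,fy=3.3,interpolation=cv2.INTER_CUBIC),cv2.resize(im["pixels"][90:300,190:400],(363,363),interpolation=cv2.INTER_CUBIC)]))
sc=ctrl.get_image("scene")
r=ctrl.silhouettes("door",sc);print([(d["p"],d["at"],d["region"].sum()) for d in r[:2]])
cv2.imwrite("pics/c2.png",np.hstack([cv2.resize(it["pixels"][205:315,360:480],(400,366),interpolation=cv2.INTER_CUBIC),cv2.resize(sc["pixels"][255:365,195:315],(400,366),interpolation=cv2.INTER_CUBIC)]))
pd=np.array([(250,140),(361,139),(252,204),(286,200),(287,250),(252,258)],float)
Xd=np.array([(-5,-85,75),(-5,-85,-75),(-5,-25,75),(-5,-25,41),(-5,25,41),(-5,25,75)])/1e3
for tilt in (60,90,120,150):
    R=Ro.from_euler("z",1.6)*Ro.from_euler("y",tilt,degrees=True)
    R2=Ro.from_euler("z",1.6)*Ro.from_euler("y",tilt,degrees=True)
    g=lambda p:(proj(door6(p,Xd),im,st)-pd).ravel()
    s=least_squares(g,np.r_[.53,-.33,.08,R.as_rotvec()],loss="soft_l1")
    print(tilt,s.cost.round(2),s.x[:3].round(3),Ro.from_rotvec(s.x[3:]).as_matrix().round(3).tolist(),"top",door6(s.x,[0,0,.075]).round(3),"bot",door6(s.x,[0,0,-.075]).round(3))
E
```

```text
[]
60 8.62 [ 0.522 -0.333  0.056] [[-0.07, -0.997, -0.03], [0.681, -0.07, 0.729], [-0.729, 0.031, 0.684]] top [[ 0.519 -0.279  0.108]] bot [[ 0.524 -0.388  0.005]]
90 8.62 [ 0.522 -0.333  0.056] [[-0.07, -0.997, -0.03], [0.681, -0.07, 0.729], [-0.729, 0.031, 0.684]] top [[ 0.519 -0.279  0.108]] bot [[ 0.524 -0.388  0.005]]
120 47.92 [ 0.52  -0.329  0.112] [[0.091, -0.996, -0.023], [-0.717, -0.081, 0.692], [-0.691, -0.047, -0.721]] top [[ 0.518 -0.278  0.058]] bot [[ 0.522 -0.381  0.166]]
150 47.92 [ 0.52  -0.329  0.112] [[0.091, -0.996, -0.023], [-0.717, -0.081, 0.692], [-0.691, -0.047, -0.721]] top [[ 0.518 -0.278  0.058]] bot [[ 0.522 -0.381  0.166]]
```

View pics/c2.png

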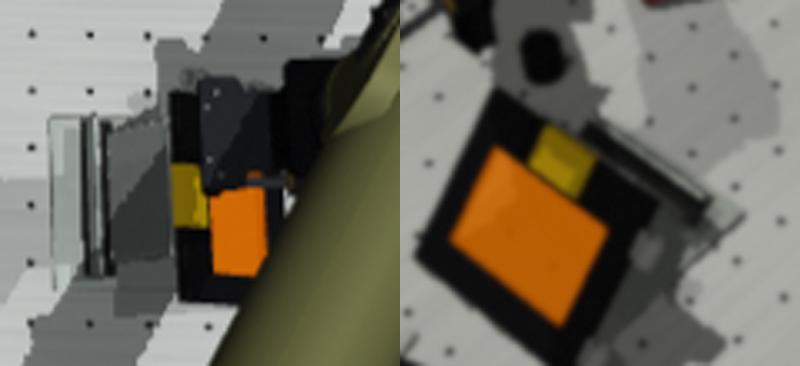

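Run:
```python
from h import *
st=ctrl.get_state();im=ctrl.get_image("wrist")
for n,p in [("base c1",(415,137)),("c2",(458,131)),("c3 near-left",(425,189)),("near right",(468,182))]: print(n,atz(p,.008,im,st).round(3))
for n,p in [("post top",(462,140)),("optR",(489,175)),("knob",(468,188))]: print(n,atz(p,.08,im,st).round(3),atz(p,.12,im,st).round(3))
it=ctrl.get_image("top")
for l in ("mirror_c","stage"):
    for d in ctrl.silhouettes(l,im)[:3]:print(l,d["p"],d["at"],atz(d["at"],.06,im,st).round(3))
```

```text
base c1 [ 0.616 -0.449  0.008]
c2 [ 0.628 -0.502  0.008]
c3 near-left [ 0.554 -0.465  0.008]
near right [ 0.567 -0.52   0.008]
post top [ 0.615 -0.481  0.08 ] [ 0.613 -0.467  0.12 ]
optR [ 0.581 -0.515  0.08 ] [ 0.584 -0.496  0.12 ]
knob [ 0.566 -0.492  0.08 ] [ 0.57  -0.476  0.12 ]
mirror_c 0.8 [225.5, 8.2] [ 0.751 -0.233  0.06 ]
mirror_c 0.62 [452.7, 161.3] [ 0.592 -0.48   0.06 ]
mirror_c 0.22 [42.6, 60.5] [0.725 0.02  0.06 ]
stage 0.64 [475.1, 312.0] [ 0.417 -0.531  0.06 ]
```

```bash
python3 -m jog '{"translation":[[0,0.05,0],[-0.03,0.15,0],[-0.06,0.2,0.1],[-0.06,0.27,0.2],[-0.06,0.27,0.3],[-0.06,0.27,0.4],[-0.06,0.27,0.5],[-0.06,0.27,0.5]],"yaw":[-0.06,-0.12,-0.18,-0.24,-0.3,-0.36,-0.42,-0.48],"jaw":[1,1,1,1,1,1,1,1]}' 6
python3 - <<'E'
from h import *
togo([.513,-.405,.20],.035)
E
```

```text
time: 8.22
position: [0.5174, -0.404, 0.3605]
tool_rot: [-2.251, -2.186, 0.001]
ft_force: [-0.5, 0.2, 1.0]
grip_width: 0.007
grip_force: 0.0
pos [ 0.5174 -0.404   0.3605] shift [-0.0074 -0.0195  0.8024] yaw -0.02045011416389302 q7 0.49 t 8.225
```

```bash
python3 -m jog '{"translation":[[-0.005,-0.02,0.15],[-0.01,-0.02,0.35],[-0.01,-0.02,0.55],[-0.01,-0.02,0.7],[-0.01,-0.02,0.78],[-0.01,-0.02,0.8],[-0.01,-0.02,0.8]],"yaw":[-0.02,-0.02,-0.02,-0.02,-0.02,-0.02,-0.02],"jaw":[1,1,1,1,1,1,1]}'; python3 -m jog '{"translation":[[0.04,0,0],[0.08,0,0],[0.12,0,0],[0.15,0,0],[0.18,0,0],[0.2,0,0],[0.2,0,0]],"yaw":[0,0,0,0,0,0,0],"jaw":[1,1,1,1,1,1,1]}'
```

```text
time: 9.1
position: [0.5144, -0.4064, 0.2038]
tool_rot: [2.19, 2.251, 0.0]
ft_force: [-0.6, -0.3, 0.7]
grip_width: 0.007
grip_force: 0.0
time: 9.98
position: [0.5129, -0.3672, 0.204]
tool_rot: [2.189, 2.249, -0.002]
ft_force: [-0.5, -4.0, 3.5]
grip_width: 0.004
grip_force: 2.8
```

```bash
python3 -m jog '{"translation":[[0.03,0,0],[0.06,0,0],[0.09,0,0],[0.12,0,0],[0.14,0,0],[0.16,0,0],[0.16,0,0]],"yaw":[0,0,0,0,0,0,0],"jaw":[1,1,1,1,1,1,1]}'
python3 - <<'E'
from h import *
st=ctrl.get_state();im=ctrl.get_image("wrist");cv2.imwrite("pics/w5.png",cv2.resize(im["pixels"],None,fx=1.0,fy=1.0))
print(st["position"],st["tool_rot"])
E
```

```text
time: 10.85
position: [0.5121, -0.3368, 0.2044]
tool_rot: [2.188, 2.245, -0.003]
ft_force: [1.2, -8.7, 2.7]
grip_width: 0.009
grip_force: 4.5
[ 0.51207079 -0.33681435  0.20438136] [ 2.18800371  2.2453897  -0.00346458]
```

View pics/w5.png

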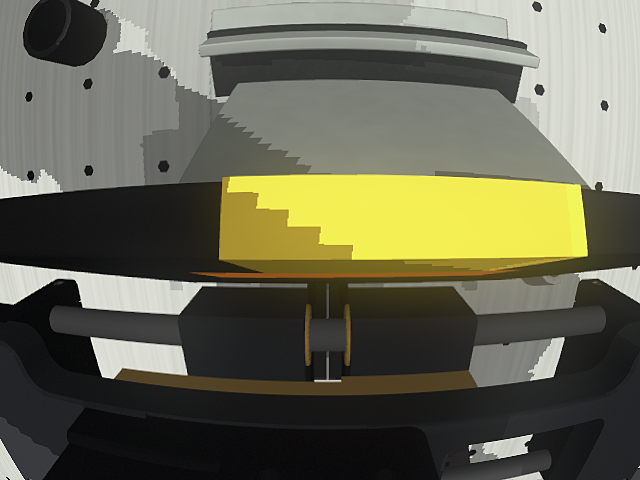

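Run:
```python
from h import *
st=ctrl.get_state();im=ctrl.get_image("wrist")
pd=np.array([(222,177),(581,183),(219,260),(587,256)],float)
Xd=np.array([(5,25,75),(5,-25,75),(-5,25,75),(-5,-25,75)])/1e3
for tilt in (.4,.2):
    R=Ro.from_euler("z",1.6)*Ro.from_euler("y",tilt)
    # penalties: bottom (-x corner or +x corner) at z=0
    def g(p):
        zb=min(door6(p,[[5e-3,0,-.075],[-5e-3,0,-.075]])[:,2])
        Rm=Ro.from_rotvec(p[3:]).as_matrix()
        return np.r_[(proj(door6(p,Xd),im,st)-pd).ravel(),zb*2000, Rm[2,1]*200]
    s=least_squares(g,np.r_[.52,-.3,.07,R.as_rotvec()],loss="soft_l1")
    M=Ro.from_rotvec(s.x[3:]).as_matrix()
    print(s.cost.round(2),g(s.x).round(1),"y",M[:,1].round(3),"z",M[:,2].round(3),"tilt",np.degrees(np.arccos(M[2,2])).round(1),"top",door6(s.x,[0,0,.075]).round(3),"bot",door6(s.x,[0,0,-.075]).round(3))
```

```text
4.73 [-0.1  1.5 -0.   2.9 -0.2 -1.5  0.7 -1.5 -0.4  0.2] y [-1.    -0.03   0.001] z [-0.01   0.373  0.928] tilt 21.9 top [[ 0.522 -0.272  0.141]] bot [[ 0.523 -0.328  0.002]]
4.73 [-0.1  1.5 -0.   2.9 -0.2 -1.5  0.7 -1.5 -0.4  0.2] y [-1.    -0.03   0.001] z [-0.01   0.373  0.928] tilt 21.9 top [[ 0.522 -0.272  0.141]] bot [[ 0.523 -0.328  0.002]]
```

```bash
python3 -m jog '{"translation":[[-0.05,0,-0.02],[-0.1,0.02,-0.15],[-0.1,0.04,-0.35],[-0.1,0.05,-0.6],[0,0.05,-0.75],[0.1,0.05,-0.75],[0.2,0.05,-0.75],[0.3,0.05,-0.75]],"yaw":[0,0,0,0.05,0.11,0.17,0.23,0.29],"jaw":[1,1,1,0.8,0.5,0.2,0,0]}'; python3 -m jog '{"translation":[[0,0,0],[0,0,0],[0,0,0],[0,0,0],[0,0,0]],"yaw":[0.06,0.12,0.18,0.21,0.21],"jaw":[0,0,0,0,0]}' ;  python3 - <<'E'
from h import *
togo([.522,-.277,.302],1.601)
E
```

```text
time: 11.95
position: [0.5202, -0.2719, 0.3521]
tool_rot: [-2.956, -1.056, 0.001]
ft_force: [-0.0, 0.1, 0.1]
grip_width: 0.487
grip_force: 0.0
time: 12.58
position: [0.5203, -0.2727, 0.3521]
tool_rot: [-3.139, -0.053, 0.002]
ft_force: [0.4, -0.5, 0.6]
grip_width: 0.979
grip_force: 0.0
pos [ 0.5203 -0.2727  0.3521] shift [0.008  0.0221 0.2506] yaw 0.001125529267112479 q7 -1.15 t 12.575
```

Descend, close lightly, then draw the top to the right so it stands upright.

```bash
python3 -m jog '{"translation":[[0.01,0.02,0.1],[0.01,0.02,0.2],[0.01,0.02,0.25],[0.01,0.02,0.25],[0.01,0.02,0.25],[0.01,0.02,0.25],[0.01,0.02,0.25],[0.01,0.02,0.25]],"yaw":[0,0,0,0,0,0,0,0],"jaw":[0,0,0,0.3,0.6,0.8,1,1]}' 6; python3 -m jog '{"translation":[[0,0,0],[0,0,0],[0,0,0],[0,0,0]],"yaw":[0,0,0,0],"jaw":[1,1,1,1]}' 6
python3 - <<'E'
from h import *
im=ctrl.get_image("wrist");cv2.imwrite("pics/w6.png",im["pixels"])
E
```

```text
time: 13.58
position: [0.5225, -0.2778, 0.3031]
tool_rot: [3.141, 0.049, 0.001]
ft_force: [-0.5, 0.7, 0.2]
grip_width: 0.519
grip_force: 0.0
time: 14.08
position: [0.5224, -0.2778, 0.3028]
tool_rot: [3.141, 0.049, -0.0]
ft_force: [-0.0, -0.4, 0.4]
grip_width: 0.202
grip_force: 5.6
```

View pics/w6.png

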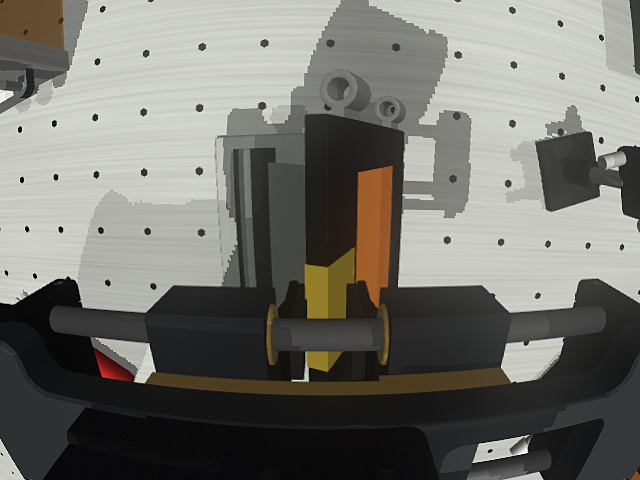

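```bash
python3 -m jog '{"translation":[[0,0.04,-0.01],[0,0.08,-0.02],[0,0.12,-0.03],[0,0.16,-0.035],[0,0.2,-0.04],[0,0.25,-0.045],[0,0.25,-0.045],[0,0.25,-0.045]],"yaw":[0,0,0,0,0,0,0,0],"jaw":[1,1,1,1,1,1,1,1]}' 6
```

```text
time: 15.12
position: [0.5237, -0.3279, 0.3114]
tool_rot: [-3.141, -0.049, 0.002]
ft_force: [-1.0, -1.5, -0.3]
grip_width: 0.119
grip_force: 6.0
```

```bash
python3 -m jog '{"translation":[[0,0,0],[0,0,0],[0,0,0],[0,0,-0.02],[0,0,-0.05],[0,0,-0.1],[0,0,-0.15],[0,0,-0.15]],"yaw":[0,0,0,0,0,0,0,0],"jaw":[1,1,1,1,1,1,1,1]}' 55; python3 -m jog '{"translation":[[0,0,-0.1],[0,0,-0.25],[0,0,-0.45],[0,0,-0.6],[0,0,-0.68],[0,0,-0.68]],"yaw":[0,0,0,0,0,0],"jaw":[1,1,1,1,1,1]}' 55
python3 - <<'E'
from h import *
st=ctrl.get_state();print(st["position"],st["tool_rot"],st["ft_force"])
im=ctrl.get_image("wrist");cv2.imwrite("pics/w7.png",im["pixels"])
for l in("door","enclosure"):
    for d in ctrl.silhouettes(l,im)[:2]:
        c=max(cv2.findContours(d["region"].astype(np.uint8),0,2)[0],key=cv2.contourArea)
        print(l,d["p"],d["at"],cv2.approxPolyDP(c,4,True)[:,0].tolist())
hsv=cv2.cvtColor(im["pixels"],cv2.COLOR_BGR2HSV)
m=cv2.inRange(hsv,(24,150,90),(34,255,255))
for c in cv2.findContours(m,0,2)[0]:
    if cv2.contourArea(c)>60: print("yellow",cv2.contourArea(c),cv2.approxPolyDP(c,2,True)[:,0].tolist())
E
```

```text
time: 16.12
position: [0.5245, -0.3279, 0.3434]
tool_rot: [3.14, 0.049, 0.004]
ft_force: [1.0, -0.1, -4.3]
grip_width: 0.109
grip_force: 55.0
time: 16.88
position: [0.5241, -0.3277, 0.4791]
tool_rot: [3.14, 0.049, 0.003]
ft_force: [0.8, 0.1, -4.8]
grip_width: 0.109
grip_force: 55.0
[ 0.52412396 -0.32771935  0.47913028] [3.13983155 0.04937106 0.00321672] [ 0.80557571  0.11733483 -4.82875136]
door 0.69 [327.6, 199.0] [[326, 70], [308, 82], [307, 92], [316, 111], [317, 316], [336, 317], [339, 124], [347, 86], [342, 76]]
door 0.34 [54.4, 61.7] [[0, 0], [0, 105], [6, 98], [21, 98], [43, 112], [14, 128], [0, 129], [0, 151], [81, 114], [94, 114], [103, 101], [118, 95], [107, 0]]
enclosure 0.58 [51.4, 56.2] [[0, 0], [0, 104], [5, 96], [17, 96], [43, 112], [16, 128], [0, 129], [0, 151], [80, 114], [94, 113], [99, 102], [118, 95], [107, 0]]
yellow 373.0 [[316, 352], [318, 370], [337, 370], [338, 351]]
yellow 804.0 [[316, 267], [316, 270], [318, 268], [326, 271], [324, 274], [315, 273], [315, 299], [318, 303], [316, 306], [323, 307], [316, 311], [322, 312], [323, 315], [319, 314], [318, 317], [317, 314], [316, 317], [338, 317], [336, 311], [330, 309], [332, 305], [333, 308], [338, 307], [336, 298], [332, 298], [335, 300], [333, 302], [330, 297], [326, 298], [323, 295], [336, 295], [337, 291], [339, 294], [337, 273], [327, 274], [323, 269], [326, 267], [322, 270]]
```

```bash
cat >> h.py <<'E'
def held(q,X):
    """door pts (door_center axes) -> tool frame; q=(ox,oy,depth of top below TCP,pitch,roll,yaw). door y=-tool x, door z=-tool z, door x=-tool y"""
    X=np.atleast_2d(X)-[0,0,.075]
    P=np.c_[-X[:,1],-X[:,0],-X[:,2]]@Ro.from_euler("yxz",q[3:6]).as_matrix().T
    return P+[q[0],q[1],q[2]]
def projtool(P,im):
    M=np.linalg.inv(np.array(im["mount"]));c=P@M[:3,:3].T+M[:3,3]
    r=np.hypot(c[:,0],c[:,1]);th=np.arctan2(r,c[:,2])
    return c[:,:2]*(th/np.maximum(r,1e-9))[:,None]*[im["fx"],im["fy"]]+[im["cx"],im["cy"]]
E
python3 - <<'E'
from h import *
im=ctrl.get_image("wrist")
q=[-.001,0,.1614,0,0,0]
X=np.array([(5,-85,75),(-5,-85,75),(5,-25,75),(-5,-25,75),(5,25,75),(-5,25,75)])/1e3
print(projtool(held(q,X),im).round(1).tolist())
a=np.linspace(0,2*np.pi,24,endpoint=False)
for z in (.052,-.038):
  for r in (.0092,.0052):
    k=np.c_[r*np.cos(a),-.098+r*np.sin(a),np.full(24,z)]
    u=projtool(held(q,k),im);print(z,r,"center",u.mean(0).round(1),"box",u.min(0).round(1),u.max(0).round(1))
g=cv2.cvtColor(im["pixels"],cv2.COLOR_BGR2GRAY)
for r in range(62,134,2): print(r,"".join("%4d"%v for v in g[r,300:358:2]))
E
```

```text
[[315.4, 114.1], [342.1, 114.1], [316.4, 266.8], [341.2, 266.8], [317.7, 370.2], [339.6, 370.2]]
0.052 0.0092 center [328.6  89.6] box [307.5  69.3] [349.7 109.9]
0.052 0.0052 center [328.6  89.5] box [316.7  78. ] [340.6 101. ]
-0.038 0.0092 center [328.4 109.1] box [314.7  95.8] [342.  122.3]
-0.038 0.0052 center [328.4 109. ] box [320.6 101.5] [336.1 116.5]
62  175 175 174 174 173 172 172 171 170 170 171 174 154 110 111 111 111 113 112 113 113 112 114 114 114 114 114 114 113
64  180 180 179 180 179 179 179 179 180 179 180 144 109 115 115 115 115 114 115 114 114 113 113 114 113 112 112 112 111
66  177 178 178 177 176 176 176 176 175 175 180 149 111 112 113 111 112 113 111 112 111 112 112 112 111 112 112 112 112
68  174 174 173 174 174 175 174 175 176 179 134 108 112 113 113 112 113 113 113 113 113 113 113 113 113 112 112 112 112
70  173 172 173 173 172 171 171 171 177 121 107  96 106 111 111 111  96 108 109 109 109 108 108 109 107 109 108 109 108
72  183 183 182 183 182 182 183 186 160 106 116 118 121 121 119 119 117 116 116  99 116 113 114 113 113 112 113 112 111
74  179 180 180 1
[... 2899 characters left out ...]
111 114  66  44  47  46  46  46  46  46  47  46  47  47  47  43 111 109 109 109 109 110 109 109
124  110 111 110 110 110 109 112  64  44  47  45  47  45  47  47  46  46  47  48  46  43 111 109 110 110 109 110 110 111
126  108 107 107 106 107 106 109  62  44  46  45  46  46  46  46  46  47  48  47  48  42 110 108 108 108 108 108 108 109
128  108 108 108 107 108 108 109  79  43  45  45  46  44  46  45  47  47  47  48  47  42 111 107 108 109 108 107 107 108
130  109 107 108 108 107 106 108  75  44  44  44  45  45  45  44  46  46  45  46  47  42 108 106 106 107 108 107 107 107
132  108 106 106 106 106 105 106  72  42  44  44  44  44  46  46  45  46  46  46  47  42 110 106 107 106 108 107 106 107
```

```bash
python3 -m jog '{"translation":[[0.02,-0.1,0],[0.06,-0.3,0],[0.1,-0.5,0],[0.14,-0.7,0],[0.17,-0.84,0],[0.17,-0.9,0],[0.17,-0.9,0],[0.17,-0.9,0]],"yaw":[-0.01,-0.02,-0.03,-0.04,-0.053,-0.053,-0.053,-0.053],"jaw":[1,1,1,1,1,1,1,1]}' 55
python3 - <<'E'
from h import *
st=ctrl.get_state();print(st["position"],st["tool_rot"],st["ft_force"])
im=ctrl.get_image("wrist");cv2.imwrite("pics/w8.png",im["pixels"])
e=[.6435,.0732,.1962]
L=np.array([(-22,55,203),(-22,-60,203),(0,-60,203),(0,55,203),(-7,-100,50),(-7,-100,81),(-7,-100,140),(-7,-100,171)])/1e3
print("pred",proj(enc(e,L),im,st).round(1).tolist())
hsv=cv2.cvtColor(im["pixels"],cv2.COLOR_BGR2HSV)
m=cv2.inRange(hsv,(24,150,90),(34,255,255));m[250:]=0
for c in cv2.findContours(m,0,2)[0]:
    if cv2.contourArea(c)>60: print("yellow",cv2.contourArea(c),cv2.approxPolyDP(c,2,True)[:,0].tolist())
E
```

```text
time: 18.08
position: [0.552, -0.1488, 0.4776]
tool_rot: [3.125, 0.305, -0.001]
ft_force: [0.1, -1.1, -3.9]
grip_width: 0.111
grip_force: 55.0
[ 0.55195443 -0.14878575  0.47761282] [ 3.12549701e+00  3.05454516e-01 -8.70571655e-04] [ 0.099094   -1.13940736 -3.88874184]
pred [[30.7, 123.1], [137.8, 102.5], [138.1, 74.0], [30.6, 98.3], [236.7, 99.3], [229.6, 95.9], [212.5, 87.9], [201.0, 82.6]]
yellow 3612.5 [[137, 69], [83, 79], [30, 93], [30, 125], [137, 104]]
```

Run:
```python
from h import *
st=ctrl.get_state();im=ctrl.get_image("wrist");print(st["position"],st["tool_rot"])
L=np.array([(-22,55,203),(-22,-60,203)])/1e3
P=np.array([(-7,-100,50),(-7,-100,81),(-7,-100,140),(-7,-100,171)])/1e3
f=lambda p:np.r_[(proj(enc(p,L),im,st)-[(30,124.7),(137.3,104)]).ravel()]
s=least_squares(f,[.6435,.0732,.1962]);print(s.x.round(4),f(s.x).round(1),enc(s.x,P[:1]),proj(enc(s.x,P),im,st).round(1).tolist())
g=cv2.cvtColor(im["pixels"],cv2.COLOR_BGR2GRAY)
for r in range(72,116): print(r,"".join("%4d"%v for v in g[r,186:250:2]))
```

```text
[ 0.55198503 -0.14894281  0.47753996] [ 3.12584973e+00  3.04932563e-01 -8.40349597e-04]
[0.6423 0.0735 0.1984] [ 0.3 -0.  -0.2  0. ] [[ 0.65512633 -0.02589748  0.05      ]] [[236.2, 100.2], [229.0, 96.9], [211.8, 89.0], [200.2, 83.8]]
72   89  89  90  89  89  90  90  89  90  88  89  88  90  88  89  89  87  87  88  87  86  87  88  82  77  76  76  76  77  78  77  78
73   91  89  90  89  89  89  90  90  90  90  90  89  89  89  88  88  88  87  89  89  86  87  87  86  81  77  77  77  76  77  77  76
74   90  90  90  89  89  89  89  90  90  90  90  89  89  89  88  89  88  91  82  92  89  88  87  89  85  79  76  76  78  77  77  78
75   90  90  90  89  89  89  90  89  90  91  91  90  90  89  89  91  89  92  43  79  91  88  88  89  88  83  78  76  76  76  76  78
76   90  89  90  91  90  89  90  89  89  88  90  91  87  90  90  92  90  91  42  58  78  89  88  88  89  87  81  76  76  76  77  77
77   90  91  90  89  90  90  90  89  88  86  90  92  88  92  90  90  89  93  43  56  68  75  91  89  88  89  85  81  77  78  76  76
78   91  90  90  88  90  90  90  91  88  87  89  92  87  89  94  89  90  
[... 4258 characters left out ...]
152 154 150 171 179 173 169 168 167
111  173 173 172 172 171 171 170 169 168 172 172 167 175 152 162 177 178 178 177 177 176 177 163 150 149 150 177 174 173 174 174 174
112  176 174 174 174 175 173 173 173 172 171 171 171 168 171 173 171 173 175 178 180 178 178 179 168 171 149 176 174 176 176 172 164
113  174 174 175 175 176 176 175 175 175 174 174 173 172 172 170 169 170 170 168 172 175 177 179 182 181 174 177 177 177 170 159 151
114  172 172 173 173 174 174 176 175 174 176 176 175 176 174 173 173 172 171 170 170 169 170 173 174 176 179 182 182 179 154 154 154
115  166 167 168 170 169 171 171 173 174 175 176 175 176 176 176 176 175 175 174 173 172 172 170 170 171 170 173 178 155 156 158 157
```

Run:
```python
from h import *
togo([.5603,-.045,.390],.197+np.pi/2)
```

```text
pos [ 0.552  -0.1487  0.4775] shift [ 0.1412 -0.5011  0.4373] yaw -0.0007268148926238306 q7 -1.2 t 18.175
```

```bash
python3 -m jog '{"translation":[[0.03,-0.1,0],[0.07,-0.25,0],[0.12,-0.42,0.02],[0.14,-0.5,0.1],[0.14,-0.5,0.22],[0.14,-0.5,0.35],[0.14,-0.5,0.437],[0.14,-0.5,0.437]],"yaw":[0,0,0,0,0,0,0,0],"jaw":[1,1,1,1,1,1,1,1]}' 55; python3 -m jog '{"translation":[[0,0,0],[0,0,0]],"yaw":[0,0],"jaw":[1,1]}' 55
python3 - <<'E'
from h import *
togo([.5603,-.045,.390],.197+np.pi/2)
st=ctrl.get_state()
im=ctrl.get_image("wrist");cv2.imwrite("pics/w9.png",im["pixels"])
for e in ([.6423,.0735,.1984],[.6435,.0732,.1962]):
  print("pred tip",proj(enc(e,np.array([(-7,-100,171),(-7,-100,160),(-7,-100,140)])/1e3),im,st).round(1).tolist())
g=cv2.cvtColor(im["pixels"],cv2.COLOR_BGR2GRAY)
for r in range(64,116): print(r,"".join("%4d"%v for v in g[r,300:356:2]))
E
```

```text
time: 19.18
position: [0.5567, -0.0452, 0.3965]
tool_rot: [3.121, 0.305, -0.014]
ft_force: [-25.4, -3.0, 36.6]
grip_width: 0.11
grip_force: 55.0
time: 19.42
position: [0.5568, -0.0452, 0.3965]
tool_rot: [3.121, 0.305, -0.014]
ft_force: [-25.8, -3.1, 37.2]
grip_width: 0.114
grip_force: 55.0
pos [ 0.5568 -0.0452  0.3965] shift [0.0178 0.0022 0.0325] yaw -0.0006766047494662656 q7 -1.4 t 19.425
pred tip [[326.9, 91.0], [326.9, 93.6], [326.8, 97.6]]
pred tip [[327.9, 89.4], [327.8, 92.1], [327.6, 96.3]]
64   92  92  92  92  93  92  91  91  91  93  92  92  71  71  71  70  69  70  71  70  70  69  70  70  69  69  68  69
65   91  93  93  91  91  92  91  91  93  93  93  92  84  69  70  71  71  69  71  71  71  70  70  69  68  68  69  70
66   91  91  92  92  92  91  91  91  93  92  92  92  83  70  70  71  71  70  71  71  70  70  70  69  69  68  69  70
67   92  91  92  92  91  91  90  92  92  92  93  91  87  69  70  71  71  71  71  71  71  69  69  67  69  69  69  69
68   93  93  91  92  91  91  93  91  92  92  92  91  93  67  70  72  71  71  71  70  71  69  69  69  68  69  69  70
69   93  93  92 
[... 4751 characters left out ...]
10   97  91  91  91  92  92  91  90  96  99  92  80  75  77  77  79  86  95  90 104 108 106 107 107 109 108 107 108
111   96  90  91  91  90  91  92  89  78  81  72  76  77  79  78  78  77  79  81 101 108 105 106 107 107 108 108 108
112   91  92  91  90  90  89  91  75  72  74  76  77  78  78  79  78  78  79  77  79 108 107 107 106 104 106 107 108
113   91  91  91  92  90  91  84  70  73  75  77  77  77  77  78  79  79  79  78  78  93 109 108 108 106 106 105 106
114   88  89  90  90  91  92  74  73  75  76  77  78  77  78  78  79  80  79  78  79  75 107 108 108 108 107 106 105
115   85  88  88  89  90  87  69  73  75  76  77  77  78  79  79  79  79  79  80  79  76  94 112 109 109 108 107 107
```

```bash
python3 -m jog '{"translation":[[0,0,-0.05],[0,0,-0.1],[0,0,-0.1]],"yaw":[0,0,0],"jaw":[1,1,1]}' 55
python3 - <<'E'
from h import *
st=ctrl.get_state();print(st["position"],st["ft_force"],st["torque"])
im=ctrl.get_image("wrist");cv2.imwrite("pics/w10.png",im["pixels"])
for d in ctrl.silhouettes("door",im)[:2]:
        c=max(cv2.findContours(d["region"].astype(np.uint8),0,2)[0],key=cv2.contourArea)
        print(d["p"],d["at"],cv2.approxPolyDP(c,3,True)[:,0].tolist())
hsv=cv2.cvtColor(im["pixels"],cv2.COLOR_BGR2HSV)
m=cv2.inRange(hsv,(24,150,60),(34,255,255))
for c in cv2.findContours(m,0,2)[0]:
    if cv2.contourArea(c)>60: print("yellow",cv2.contourArea(c),cv2.boundingRect(c))
g=cv2.cvtColor(im["pixels"],cv2.COLOR_BGR2GRAY)
for r in range(30,180,5): print(r,"".join("%4d"%v for v in g[r,280:376:4]))
E
```

```text
time: 19.85
position: [0.5597, -0.0441, 0.4101]
tool_rot: [3.125, 0.308, -0.004]
ft_force: [-2.2, -1.2, -1.0]
grip_width: 0.112
grip_force: 55.0
[ 0.55970962 -0.04410332  0.41007344] [-2.16718305 -1.20748326 -0.96876589] [-0.56175461  0.86362737 -0.17413796]
0.72 [328.3, 211.8] [[326, 92], [315, 99], [315, 115], [305, 130], [303, 144], [316, 164], [312, 204], [314, 317], [338, 318], [343, 242], [339, 164], [350, 154], [354, 142], [349, 123], [342, 116], [341, 99]]
yellow 666.0 (315, 351, 25, 30)
yellow 9227.5 (67, 73, 185, 73)
30  134 133 135 134 134 134 135 134 134 134 134 134 134 134 136 120 120 159 158 159 144 145 148 114
35  134 135 134 134 134 134 135 136 134 134 134 134 134 135 137 114 119 159 158 158 144 146 147 114
40  135 144 147 146 146 146 146 145 147 146 147 147 145 147 146 146 147 156 160 160 145 147 145 112
45  135 146 147 147 147 148 145 148 146 147 148 146 147 146 146 147 148 147 145 147 146 163 141 114
50  150 145 147 147 147 145 147 145 148 149 146 146 146 146 147 148 147 146 146 147 147 150 140 112
55  146 144 147 147 145 147 145 147 148 146 146 146 146 146 147 146
[... 1748 characters left out ...]
94  93  93 115 112 111 104 108 112  73  77  78  75  70  68  62  97 101 103 111 111 111 109 106
150   92  93  92 101 110 111  82 106 113  72  77  78  76  70  67  60 104 102  98 109 110 107 107 109
155   92  91  91 113 108 108 105  98 109 118  87  77  76  69  72 105 100 101 111 110 111 110 111 110
160   91  92  92  96 110 109 109 103  85 105 110 113 116 109 104 101 101 111 110 109 110 112  36 115
165   89  90  90  90 108 103 105 108 103  77  93 102 103  97  96  75 108 108 108 107 110 110 110 110
170  113  91  83 154 149 148 146 143 169  61  91 106 105 105 105  56 106 107 107 110 110 108 108 108
175  157 157 157 154 152 150 149 149 150  33  91 104 105 104  81  30 108 107 105 107 108 106 107 107
```

```bash
cat >> h.py <<'E'
def ring(q,z,im,n=24):
    a=np.linspace(0,2*np.pi,n,endpoint=False)
    u=projtool(held(q,np.c_[.0092*np.cos(a),-.098+.0092*np.sin(a),np.full(n,z)]),im)
    return np.r_[u.min(0),u.max(0)]
E
python3 - <<'E'
from h import *
im=ctrl.get_image("wrist")
b1=np.array([303,116.5,354,160.5]);b2=np.array([313,92,342,118.])
w=np.array([1,1,1,1,1,1,1,0])
def g(p):
    q=[p[0],p[1],p[2],p[3],0,0]
    return np.r_[ring(q,.052,im)-b1,ring(q,-.038,im)-b2]*w
for p0 in (0,.2,-.2):
    s=least_squares(g,[-.001,0,.16,p0],loss="soft_l1");print(s.cost.round(1),s.x.round(4),np.degrees(s.x[3]).round(1),g(s.x).round(1))
q=np.r_[s.x,0,0]
st=ctrl.get_state();R=Ro.from_rotvec(st["tool_rot"]).as_matrix()
for n,X in dict(top=(0,0,.075),bot_free=(0,.085,-.075),bot_hinge=(0,-.085,-.075),klow=(0,-.098,-.06),khigh=(0,-.098,.03)).items():
    print(n,(st["position"]+R@held(q,X)[0]).round(4))
E
```

```text
2.9 [-0.026  -0.0005  0.1666  0.2457] 14.1 [ 0.9 -0.8 -2.5  0.9 -0.2 -0.   0.7  0. ]
2.9 [-0.026  -0.0005  0.1666  0.2457] 14.1 [ 0.9 -0.8 -2.5  0.9 -0.2 -0.   0.7  0. ]
2.9 [-0.026  -0.0005  0.1666  0.2457] 14.1 [ 0.9 -0.8 -2.5  0.9 -0.2 -0.   0.7  0. ]
top [ 0.5338 -0.0487  0.2436]
bot_free [ 0.4884 -0.0579  0.0775]
bot_hinge [ 0.6502 -0.0256  0.1185]
klow [ 0.659  -0.0238  0.1362]
khigh [ 0.6377 -0.028   0.2235]
```

```bash
python3 -m jog '{"translation":[[0,0,-0.1],[0,0,-0.2],[0,0,-0.35],[0,0,-0.35],[0,0.2,-0.35],[-0.1,0.4,-0.35],[-0.15,0.48,-0.35],[-0.15,0.48,-0.35]],"yaw":[0,0,0,0,0,0,0,0],"jaw":[1,1,1,1,1,1,1,1]}' 58
python3 - <<'E'
from h import *
st=ctrl.get_state();print(st["position"],st["ft_force"])
im=ctrl.get_image("wrist")
for d in ctrl.silhouettes("door",im)[:1]:
        c=max(cv2.findContours(d["region"].astype(np.uint8),0,2)[0],key=cv2.contourArea)
        print(d["p"],d["at"],cv2.approxPolyDP(c,2,True)[:,0].tolist())
E
```

```text
time: 21.0
position: [0.5491, -0.1445, 0.4789]
tool_rot: [-3.126, -0.306, 0.002]
ft_force: [1.3, 0.4, -5.0]
grip_width: 0.11
grip_force: 58.0
[ 0.54913717 -0.14450196  0.47891514] [ 1.26831409  0.35048244 -4.98555702]
0.81 [326.2, 208.5] [[322, 92], [315, 98], [313, 115], [303, 133], [302, 147], [315, 163], [312, 198], [314, 314], [316, 317], [337, 318], [340, 315], [343, 216], [340, 164], [349, 155], [353, 142], [348, 123], [341, 116], [340, 98], [332, 92]]
```

```bash
python3 -m jog '{"translation":[[-0.02,-0.1,0.1],[-0.04,-0.2,0.25],[-0.04,-0.2,0.4],[-0.04,-0.2,0.55],[-0.04,-0.2,0.68],[-0.04,-0.2,0.73],[-0.04,-0.2,0.73],[-0.04,-0.2,0.73]],"yaw":[0,0,0,0,0,0,0,0],"jaw":[1,1,1,1,1,1,1,1]}' 58;  python3 -m jog '{"translation":[[0,0,0],[0,0,0.02],[0,0,0.04],[0,0,0.06],[0,0,0.08],[0,0,0.1],[0,0,0.12],[0,0,0.12]],"yaw":[0,0,0,0,0,0,0,0],"jaw":[1,1,1,1,1,1,1,1]}' 10
```

```text
time: 22.1
position: [0.5345, -0.1052, 0.3357]
tool_rot: [3.125, 0.312, 0.004]
ft_force: [-0.3, 0.3, -4.0]
grip_width: 0.107
grip_force: 58.0
time: 23.1
position: [0.537, -0.1047, 0.314]
tool_rot: [3.125, 0.312, 0.018]
ft_force: [5.3, 2.7, 7.0]
grip_width: 0.114
grip_force: 10.0
```

```bash
python3 -m jog '{"translation":[[0,0,0],[0,0,0.02],[0,0,0.04],[0,0,0.06],[0,0,0.06],[0,0,0.06]],"yaw":[0,0,0,0,0,0],"jaw":[1,1,1,1,1,1]}' 5
python3 - <<'E'
from h import *
st=ctrl.get_state();print(st["position"],st["ft_force"])
im=ctrl.get_image("wrist")
d=ctrl.silhouettes("door",im)[0]
c=max(cv2.findContours(d["region"].astype(np.uint8),0,2)[0],key=cv2.contourArea)
print(d["p"],d["at"],cv2.approxPolyDP(c,2,True)[:,0].tolist())
g=cv2.cvtColor(im["pixels"],cv2.COLOR_BGR2GRAY)
for r in range(40,170,3): print(r,"".join("%4d"%v for v in g[r,296:364:3]))
E
```

```text
time: 23.85
position: [0.5329, -0.1058, 0.297]
tool_rot: [-3.125, -0.31, 0.006]
ft_force: [0.0, -1.0, -4.6]
grip_width: 0.115
grip_force: 5.0
[ 0.53290504 -0.10579826  0.29696689] [ 3.01983367e-03 -9.88199421e-01 -4.58089836e+00]
0.94 [326.9, 223.6] [[325, 108], [312, 114], [304, 129], [307, 141], [320, 151], [320, 158], [313, 170], [314, 318], [338, 318], [342, 278], [343, 177], [335, 153], [346, 144], [350, 129], [347, 118], [339, 110]]
40  186 186 186 187 189 189 190 190 188 187 187 189 191 193 193 190 189 188 155 122 122 121 120
43  192 191 190 189 186 186 186 186 186 190 192 188 189 189 187 187 187 190 123 123 122 121 121
46  187 188 189 189 189 190 192 191 185  51  55 176 186 185 185 185 186 188 113 120 119 121 121
49  190 191 190 189 189 186 187 187 147  64  64 169 191 189 188 186 185 190 117 119 119 119 119
52  189 188 189 189 189 189 190 190 192 133 113 192 187 186 187 188 190 168 122 120 119 118 117
55  189 191 191 189 190 189 189 188 189 188 188 190 189 190 188 186 185 177 118 119 120 121 121
58  188 187 184 185 186 187 189 191 190 189 189 188 189 188 188 189 152 121 120 1
[... 2890 characters left out ...]
2 112 111 114 114 114
151  113 112  90 100  93  93  94  87 108 120 119 121 121 106 103 112 111 113 113 113 113 113 112
154   93  94  93  93  93  92  91  91 117 122 122 123 123 119 115 114 113 111 110 111 110 113 112
157   93  93  94  93  92  91  93  94  97 121 122 121 122  81 114 113 113 114 115 116 115 113 111
160   93  94  93  93  92  92  93  78 103 121 121 121 122  81 124 114 112 112 113 113 114 114 114
163   92  92  90  91  92  93  96  34  56  57  70  69  72  58  41 116 113 114 114 113 114 113 112
166   93  94  94  93  92  92  68  37  38  36  37  37  37  36  34 104 113 114 114 114 114 114 114
169   90  90  90  91  92  94  37  41  42  40  41  40  41  42  42  51 116 114 113 113 113 113 115
```

Run:
```python
from h import *
im=ctrl.get_image("wrist");st=ctrl.get_state()
b1=np.array([304,108,350,151.])
def g(p):
    q=[p[0],p[1],p[2],p[3],0,0]
    pr=projtool(held(q,np.array([(5,-85,75),(-5,-85,75),(0,-98,-38)])/1e3),im)
    return np.r_[ring(q,.052,im)-b1,pr[:2,1]-163,pr[0,0]-316.5,pr[1,0]-340,(pr[2]-[326.5,134.5])]
s=least_squares(g,[-.001,0,.16,.05],loss="soft_l1");print(s.cost.round(1),s.x.round(4),np.degrees(s.x[3]).round(1),g(s.x).round(1))
q=np.r_[s.x,0,0]
R=Ro.from_rotvec(st["tool_rot"]).as_matrix()
print(st["position"],st["ft_force"])
for n,X in dict(top=(0,0,.075),bot_free=(0,.085,-.075),bot_hinge=(0,-.085,-.075),klow=(0,-.098,-.06),khigh=(0,-.098,.03)).items():
    print(n,(st["position"]+R@held(q,X)[0]).round(4))
```

```text
4.0 [-0.0192 -0.0008  0.1548  0.0056] 0.3 [ 1.  -0.1 -1.   0.1  0.  -0.  -3.5  0.8  0.8 -0. ]
[ 0.53344439 -0.1056759   0.29776371] [ 1.0970264  -0.30637663 -3.43435881]
top [ 0.5142 -0.1086  0.143 ]
bot_free [ 0.4314 -0.1252 -0.0074]
bot_hinge [ 0.5981 -0.0917 -0.0067]
klow [ 0.6108 -0.0892  0.0084]
khigh [ 0.6104 -0.0893  0.0984]
```

```bash
python3 -m jog '{"translation":[[0,0,0],[0,0,0],[0,0,0],[0,0,-0.05],[0,0,-0.15],[0,0,-0.25],[0,0,-0.35],[0,0,-0.36]],"yaw":[0,0,0,0,0,0,0,0],"jaw":[1,1,1,1,1,1,1,1]}' 60; python3 -m jog '{"translation":[[0,0,0],[0,0,0]],"yaw":[0,0],"jaw":[1,1]}'
python3 - <<'E'
from h import *
st=ctrl.get_state();print(st["position"],st["tool_rot"],st["ft_force"],st["torque"])
im=ctrl.get_image("wrist");cv2.imwrite("pics/w11.png",im["pixels"])
g=cv2.cvtColor(im["pixels"],cv2.COLOR_BGR2GRAY)
for r in range(100,172,2): print(r,"".join("%4d"%v for v in g[r,300:356:2]))
E
```

```text
time: 25.0
position: [0.5345, -0.1055, 0.3726]
tool_rot: [3.125, 0.31, 0.006]
ft_force: [0.0, -0.5, -4.8]
grip_width: 0.11
grip_force: 60.0
time: 25.25
position: [0.5335, -0.1056, 0.3693]
tool_rot: [-3.126, -0.31, 0.003]
ft_force: [0.0, -0.2, -4.3]
grip_width: 0.106
grip_force: 60.0
[ 0.53349778 -0.10561459  0.36931276] [-3.12571607e+00 -3.10360663e-01  2.76331820e-03] [ 0.00985329 -0.22638094 -4.32033101] [ 0.03095387 -0.07499747 -0.00104791]
100  178 180 184 187 186 186 186 185 183 182 167 112 116 115 115 115 115 115 115 115 115 114 113 112 111 111 112 111
102  179 177 176 175 174 176 178 180 183 186 120 117 116 117 116 116 115 116 114 115 115 116 115 115 114 114 113 111
104  186 186 183 183 181 179 176 176 175 176 114 111 114 116 115 116 116 115 115 116 115 114 114 113 114 114 115 115
106  182 182 183 184 184 185 185 184 180 157 116 112 112 113 110 110 110 112 114 115 115 116 115 115 113 115 114 113
108  178 178 179 180 181 181 182 183 177 114 118 109 105 104 103 103 105 113 111 110 109 110 111 114 114 114 115 113
110  187 181 181 160 184 183 183 176 145 106 102 108 121 122 122 12
[... 2859 characters left out ...]
60   90  90  88 103 110 111 113 114 119  28  99 117 117 116 116 116 118 104  28 122 111 110 110 110 109 110 109 109
162   92  93  90 108 113 111 110 111  82  36 104 126 125 125 126 126 126 110  34  66 114 111 110 109 109 110 110 110
164   89  89  86 112 111 111 112 118  49  38  39  37  39  37  37  37  38  37  38  31 108 109 109 109 110 110 110 110
166   89  88  85 104 102 107 110  82  37  40  41  38  39  39  39  39  39  38  39  36  87 113 110 111 110 110 109 109
168  103 109  73 185 185 125 138  44  42  42  41  40  42  40  40  41  40  41  39  39  31 107 106 107 108 109 111 111
170  164  82  40  98 189 181 138  38  43  45  44  43  43  44  45  42  43  43  44  43  39  84 113 111 110 109 107 104
```

```bash
cat > fit.py <<'E'
from h import *
def fitheld(im,b1,toprow,lowc,depth=None):
    def g(p):
        q=[p[0],p[1],p[2],p[3],p[4],0]
        pr=projtool(held(q,np.array([(5,-85,75),(-5,-85,75),(0,-98,-38)])/1e3),im)
        r=np.r_[ring(q,.052,im)-b1,pr[:2,1]-toprow,(pr[2]-lowc)]
        return r if depth is None else np.r_[r,(p[2]-depth)*2000]
    s=least_squares(g,[-.02,0,.15,.0,0]);return s.x,g(s.x)
def report(q,st):
    R=Ro.from_rotvec(st["tool_rot"]).as_matrix()
    for n,X in dict(klow=(0,-.098,-.06),khigh=(0,-.098,.03)).items(): print(n,(st["position"]+R@held(np.r_[q,0],X)[0]).round(4))
E
python3 - <<'E'
from fit import *
im=ctrl.get_image("wrist");st=ctrl.get_state();print(st["position"])
for dp in (None,.148):
    q,r=fitheld(im,np.array([306,108.7,350,151.]),162.5,[327.5,133],dp)
    print(q.round(4),r.round(1));report(q,st)
togo([.5,-.1,.37],.197+np.pi/2)
E
```

```text
[ 0.53360199 -0.10561622  0.36943241]
[-0.0193 -0.0003  0.1591  0.0147  0.0033] [ 0.5 -0.4 -0.5 -0.3  0.2  0.2  0.   0.2]
klow [ 0.6121 -0.0889  0.0767]
khigh [ 0.611  -0.0895  0.1666]
[-0.019  -0.0003  0.1483  0.002   0.0032] [-0.9 -2.7  0.9  0.   0.7  0.7 -0.   1.5  0.5]
klow [ 0.6107 -0.0892  0.0862]
khigh [ 0.6107 -0.0895  0.1762]
pos [ 0.5336 -0.1056  0.3694] shift [-0.1592 -0.0606 -0.0026] yaw 0.000294529050169478 q7 -1.27 t 25.35
```

```bash
python3 -m jog '{"translation":[[0.08,-0.03,0],[0.16,-0.06,0],[0.24,-0.09,0],[0.28,-0.12,0],[0.28,-0.125,0],[0.28,-0.125,0],[0.28,-0.125,0]],"yaw":[0,0,0,0,0,0,0],"jaw":[1,1,1,1,1,1,1]}' 60
python3 - <<'E'
from h import *
st=ctrl.get_state();print(st["position"],st["tool_rot"],st["ft_force"])
im=ctrl.get_image("wrist");cv2.imwrite("pics/w12.png",im["pixels"])
e=[.6423,.0735,.1984]
print(proj(enc(e,np.array([(-7,-100,171),(-7,-100,160),(-7,-100,140),(-7,-100,81),(-7,-100,50)])/1e3),im,st).round(1).tolist())
L=np.array([(-22,55,203),(-22,-60,203),(-22,-60,197)])/1e3
print("lip",proj(enc(e,L),im,st).round(1).tolist())
hsv=cv2.cvtColor(im["pixels"],cv2.COLOR_BGR2HSV)
m=cv2.inRange(hsv,(24,150,90),(34,255,255));m[250:]=0
for c in cv2.findContours(m,0,2)[0]:
    if cv2.contourArea(c)>60: print("yellow",cv2.contourArea(c),cv2.approxPolyDP(c,2,True)[:,0].tolist())
g=cv2.cvtColor(im["pixels"],cv2.COLOR_BGR2GRAY)
for r in range(84,164,2): print(r,"".join("%4d"%v for v in g[r,236:316:3]))
E
```

```text
time: 26.22
position: [0.5835, -0.0707, 0.3704]
tool_rot: [3.126, 0.309, -0.0]
ft_force: [-0.3, -0.1, -4.0]
grip_width: 0.112
grip_force: 60.0
[ 0.58350258 -0.07072187  0.37039397] [ 3.12570920e+00  3.08804506e-01 -3.77130934e-04] [-0.26896037 -0.06438284 -4.01741887]
[[266.3, 132.1], [269.8, 132.8], [275.2, 133.9], [286.6, 136.2], [290.8, 137.1]]
lip [[-6.8, 188.8], [163.3, 171.1], [168.9, 170.0]]
yellow 9510.0 [[161, 107], [78, 119], [0, 137], [0, 189], [58, 180], [163, 171]]
84  148 149 149 148 148 148 150 151 150 149 148 149 150 150 150 150 149 148 148 148 149 163 160  77  80  93 116
86  148 149 149 149 149 149 151 151 149 148 149 149 149 150 150 150 149 147 147 149 150 162 159  77  79  87 115
88  148 149 148 149 148 149 152 150 151 150 150 149 150 150 150 149 147 148 150 149 148 163 156  78  80  77 115
90  149 149 148 149 149 150 151 150 149 148 150 150 150 149 150 148 148 148 149 149 147 164 155  78  79  79 116
92  149 148 149 148 148 150 150 150 148 149 150 150 149 149 149 148 148 148 149 149 150 149 154  77  80  80 115
94  149 148 149 147 149 150 150 150 149 149 150 146 151 1
[... 3194 characters left out ...]
91  91 109 112 113 110
152  176 177 155 158 159 160 161 162 163 163  91  95  94  94  93  91  91  92  95  94  94  94  93 111 113 113 113
154  175 173 162 154 155 155 156 158 159 164  93  97  96  96  96  94  93  92  91  90  90  92  93 116 116 115 113
156  182 181 183 156 155 154 154 153 154 159  89  94  94  95  95  96  96  97  95  93  91  90  90 106 112 114 115
158  128 133 161 157 156 158 157 156 156 157 103  92  93  92  92  93  94  94  94  94  95  94  93  88 112 110 110
160   54  47 164 158 157 157 157 157 157 158  99  94  93  93  93  91  92  91  92  92  93  93  94  89 116 115 114
162   53  52 162 159 159 158 158 157 158 160  89  94  93  94  94  93  93  92  91  90  90  90  91 113 115 113 116
```

```bash
python3 -m jog '{"translation":[[0,-0.03,0],[0,-0.06,0],[0,-0.09,0],[0,-0.12,0],[0,-0.14,0],[0,-0.145,0],[0,-0.145,0],[0,-0.145,0]],"yaw":[0,0,0,0,0,0,0,0],"jaw":[1,1,1,1,1,1,1,1]}' 60
python3 - <<'E'
from fit import *
st=ctrl.get_state();print(st["position"],st["tool_rot"],st["ft_force"])
im=ctrl.get_image("wrist");cv2.imwrite("pics/w13.png",im["pixels"])
e=[.6423,.0735,.1984]
print(enc(e,[-.007,-.1,.05]),proj(enc(e,np.array([(-7,-100,171),(-7,-100,160),(-7,-100,140)])/1e3),im,st).round(1).tolist())
report([-.019,-.0003,.1483,.002,.0032],st)
g=cv2.cvtColor(im["pixels"],cv2.COLOR_BGR2GRAY)
for r in range(106,154,1): print(r,"".join("%4d"%v for v in g[r,304:354:2]))
E
```

```text
time: 27.28
position: [0.5782, -0.042, 0.3703]
tool_rot: [3.126, 0.31, -0.0]
ft_force: [-0.6, -1.1, -4.0]
grip_width: 0.11
grip_force: 60.0
[ 0.5781784  -0.04199901  0.37031575] [ 3.12602109e+00  3.09651428e-01 -6.78042918e-05] [-0.61020186 -1.10605676 -4.02388078]
[[ 0.65514741 -0.02591803  0.05      ]] [[327.3, 131.9], [327.3, 132.7], [327.4, 133.9]]
klow [ 0.6558 -0.0258  0.0872]
khigh [ 0.6556 -0.0261  0.1772]
106   92  92  92  92  92  92  93  82  96  73  71  69  71  70  71  71  71  71  71  71  71  69  69  69  69
107   91  92  92  92  92  92  93  78  82  74  70  68  67  70  70  70  71  70  71  71  70  69  70  69  70
108   93  93  92  93  92  92  92  93  70  67  70  86  88  74  67  70  71  71  71  71  70  70  70  70  70
109   94  94  94  93  93  94  93  92  71  82  97 112 113 100  89  70  66  70  70  71  70  70  70  70  69
110   88  88  87  87  86  85  81  93  98 108 119 120 120 118 115  98  83  73  70  71  71  70  70  71  70
111   71  71  70  70  71  68  86 104 119 119 121 121 120 120 119 119 110  96  65  70  71  69  70  70  70
112   72  72  71  72  68  71 110 115 118 121 121 119
[... 3657 characters left out ...]
10 113 115 118 122 122 117 115 112 111 110 110  81 108 108 107 108 108
148  118 114 114 114 114  78 108 108 108 111 113 117 117 114 113 111 111 110  76 100 105 105 105 108 107
149   93 114 114 115 116  88  95 107 106 107 110 112 113 111 111 110 110 109  86 109 107 106 104 105 106
150   86 111 111 112 115 113  80  79 108 107 108 109 110 110 109 110  85  73 106 110 110 108 107 107 105
151   86 109 109 109 108 113 106  90 100 114 112 112 114 114 114 115  81 102 110 110 110 110 109 109 108
152   88 112 110 108 108 109 111 105 109 115 115 115 115 115 115 117 103 112 110 110 110 110 110 109 110
153   88 114 111 110 110 108 108 109 115 115 115 115 115 115 116 116 112 111 111 110 110 109 110 110 110
```

```bash
python3 -m jog '{"translation":[[0,0,0.01],[0,0,0.02],[0,0,0.03],[0,0,0.04],[0,0,0.05],[0,0,0.06],[0,0,0.07],[0,0,0.07]],"yaw":[0,0,0,0,0,0,0,0],"jaw":[1,1,1,1,1,1,1,1]}' 60
```

```text
time: 28.32
position: [0.5781, -0.0417, 0.3561]
tool_rot: [3.126, 0.31, -0.001]
ft_force: [0.6, -0.0, -4.6]
grip_width: 0.109
grip_force: 60.0
```

```bash
python3 -m jog '{"translation":[[0,0,0.015],[0,0,0.03],[0,0,0.045],[0,0,0.06],[0,0,0.075],[0,0,0.09],[0,0,0.1],[0,0,0.1]],"yaw":[0,0,0,0,0,0,0,0],"jaw":[1,1,1,1,1,1,1,1]}' 60;python3 -m jog '{"translation":[[0,0,0.005],[0,0,0.01],[0,0,0.015],[0,0,0.02],[0,0,0.02]],"yaw":[0,0,0,0,0],"jaw":[1,1,1,1,1]}' 60
```

```text
time: 29.32
position: [0.5781, -0.0417, 0.336]
tool_rot: [3.126, 0.31, -0.001]
ft_force: [-1.1, -0.9, -4.6]
grip_width: 0.107
grip_force: 60.0
time: 29.95
position: [0.5781, -0.0417, 0.3322]
tool_rot: [3.126, 0.31, -0.0]
ft_force: [-2.1, -0.5, -3.2]
grip_width: 0.108
grip_force: 60.0
```

```bash
python3 -m jog '{"translation":[[0,0,0.005],[0,0,0.01],[0,0,0.01]],"yaw":[0,0,0],"jaw":[1,1,1]}' 60; python3 -m jog '{"translation":[[0,0,0],[0,0,0],[0,0,0]],"yaw":[0,0,0],"jaw":[1,1,1]}' 3
```

```text
time: 30.32
position: [0.5781, -0.0417, 0.3302]
tool_rot: [3.126, 0.31, -0.0]
ft_force: [-2.6, -1.1, -3.1]
grip_width: 0.113
grip_force: 60.0
time: 30.7
position: [0.5783, -0.0416, 0.3305]
tool_rot: [3.126, 0.31, 0.001]
ft_force: [-0.9, -1.2, -2.7]
grip_width: 0.11
grip_force: 3.0
```

```bash
python3 -m jog '{"translation":[[0,0,0.005],[0,0,0.01],[0,0,0.015],[0,0,0.02],[0,0,0.02]],"yaw":[0,0,0,0,0],"jaw":[1,1,1,1,1]}' 3
python3 - <<'E'
from fit import *
st=ctrl.get_state();print(st["position"],st["tool_rot"],st["ft_force"])
im=ctrl.get_image("wrist");cv2.imwrite("pics/w14.png",im["pixels"])
g=cv2.cvtColor(im["pixels"],cv2.COLOR_BGR2GRAY)
for r in range(104,172,2): print(r,"".join("%4d"%v for v in g[r,300:356:2]))
E
```

```text
time: 31.32
position: [0.5788, -0.0415, 0.3271]
tool_rot: [3.126, 0.31, 0.005]
ft_force: [0.5, 0.1, 4.5]
grip_width: 0.111
grip_force: 3.0
[ 0.5788496  -0.04151596  0.32708847] [3.1259666  0.31043785 0.00455806] [0.48623769 0.14986183 4.52155591]
104   93  93  93  92  93  93  93  95  79  72  71  73  72  71  72  72  70  72  71  70  71  70  71  70  71  70  71  70
106   93  92  92  93  92  92  93  94  97  66  70  70  69  68  70  69  69  68  68  69  68  69  70  69  70  70  69  71
108   92  92  91  91  92  92  92  94  97  62  67  67  65  65  65  65  66  65  65  66  64  66  67  66  67  70  71  69
110   92  92  93  93  93  91  92  95  97  62  68  66  65  64  65  64  65  64  65  65  65  66  67  67  67  70  70  69
112   89  89  89  87  93  92  92  94  89  64  67  66  64  63  65  66  65  65  65  66  64  65  67  66  68  69  69  71
114   71  70  71  69  97  92  93  94  89  64  66  64  60  77  83  62  62  64  65  65  65  66  66  66  67  69  71  69
116   71  70  71  70  96  80  80  92  77  70  84 103 116 121 120 121 105  86  75  62  63  64  66  66  67  71  68  69
118   69  70  70  69  96  81  81  
[... 2424 characters left out ...]
60   90  90  90  92  91  92  92  92  93  94  91 116 116 116 116 116 117 107  68 110 109 112 113 114 116 115 115 114
162   88  87  89  89  90  90  91  90  93  61  96 117 116 116 116 116 117 109  55 114 109 109 109 109 109 109 111 113
164   90  89  89  88  88  88  87  87  92  43  98 116 115 116 116 116 117 111  31 121 113 113 112 111 110 109 109 108
166   90  90  91  90  89  89  89  89  81  26  98 116 115 115 116 116 116 111  21  99 114 114 113 113 114 114 113 112
168   90  90  90  90  91  90  90  92  64  30  99 118 116 117 117 117 117 112  25  54 116 111 112 112 113 113 113 115
170   91  91  90  89  90  90  89  93  53  34  70  91  90  91  90  91  92  85  31  26 103 108 108 109 111 111 112 112
```

```bash
python3 -m jog '{"translation":[[0,0,0],[0,0,0],[0,0,0],[0,0,-0.05],[0,0,-0.2],[0,0,-0.3],[0,0,-0.3]],"yaw":[0,0,0,0,0,0,-0.03],"jaw":[0.7,0.6,0.6,0.6,0.6,0.7,1]}' 10
cat >> h.py <<'E'
E0=[.6423,.0735,.1984]
def C(th,s,clr=0,a=.015,b=.011):
    th=np.radians(th);dy=np.array([-np.sin(th),np.cos(th)]);n=np.array([-np.cos(th),-np.sin(th)])
    return np.array([-.007,-.1])+s*dy+(.005+a*abs(np.cos(th))+b*abs(np.sin(th))+clr)*n
E
python3 - <<'E'
from h import *
c=C(90,.15,.025);w=enc(E0,[*c,.182+.15])[0];print(c,w)
togo(w,E0[2])
im=ctrl.get_image("wrist")
d=ctrl.silhouettes("door",im)
for x in d[:2]: print(x["p"],x["at"],cv2.boundingRect(x["region"].astype(np.uint8)))
E
```

```text
time: 32.25
position: [0.5788, -0.0415, 0.3893]
tool_rot: [3.106, 0.461, 0.007]
ft_force: [0.0, 0.2, 0.2]
grip_width: 0.268
grip_force: 0.0
[-0.157 -0.141] [ 0.51617108 -0.09567888  0.332     ]
pos [ 0.5788 -0.0415  0.3893] shift [-0.3796  0.1679  0.2854] yaw -0.4693920241175924 q7 -1.32 t 32.25
0.69 [522.0, 280.2] (451, 242, 110, 140)
```

Run:
```python
from h import *
st=ctrl.get_state()
for cn in ("wrist","top"):
    im=ctrl.get_image(cn)
    cv2.imwrite(f"pics/x_{cn}.png",im["pixels"])
    hsv=cv2.cvtColor(im["pixels"],cv2.COLOR_BGR2HSV)
    m=cv2.inRange(hsv,(23,150,60),(34,255,255))
    for c in cv2.findContours(m,0,2)[0]:
        if cv2.contourArea(c)>15: print(cn,"yellow",cv2.contourArea(c),cv2.boundingRect(c))
    for th in (60,70,80,90,100,110):
        t=np.radians(th);H=np.array([-.007,-.1]);dy=np.array([-np.sin(t),np.cos(t)])
        P=[enc(E0,[*(H+s*dy),.185])[0] for s in (.013,.073,.123,.183)]
        print(th,proj(P,im,st).round(0).astype(int).tolist())
    for l in ("door",):
        for x in ctrl.silhouettes(l,im)[:3]: print(cn,x["p"],x["at"],cv2.boundingRect(x["region"].astype(np.uint8)),x["region"].sum())
im=cv2.imread("pics/x_wrist.png",0)
for r in range(150,330,10): print(r,"".join("%4d"%v for v in im[r,200:460:8]))
```

```text
wrist yellow 114.5 (311, 351, 19, 8)
wrist yellow 693.5 (315, 279, 23, 40)
wrist yellow 11556.5 (52, 96, 207, 64)
60 [[328, 155], [261, 252], [216, 321], [175, 385]]
70 [[332, 158], [282, 264], [249, 339], [219, 408]]
80 [[336, 159], [305, 272], [284, 351], [265, 423]]
90 [[341, 160], [329, 276], [321, 357], [313, 431]]
100 [[345, 160], [353, 276], [358, 357], [362, 431]]
110 [[350, 160], [377, 272], [395, 351], [409, 423]]
wrist 0.66 [331.0, 235.1] (309, 123, 48, 259) 4584
top yellow 431.5 (256, 202, 42, 19)
60 [[315, 211], [307, 232], [300, 250], [292, 273]]
70 [[316, 211], [312, 233], [308, 253], [304, 276]]
80 [[317, 211], [317, 234], [317, 253], [317, 277]]
90 [[318, 211], [322, 233], [325, 253], [329, 276]]
100 [[319, 211], [327, 232], [333, 250], [342, 273]]
110 [[319, 210], [331, 230], [341, 247], [353, 267]]
top 0.41 [149.1, 266.9] (131, 252, 34, 27) 586
150  202 201 202 201 201 201 201 181 175 150  91  89  91  91  88  93 106 117 114  91 107 107 107 103 106 108 109 110 107  90 109 109 112
160  178 169 157 173 174 175 177 173 175 151  91  92  90  88  89  87  59 114  94 107 10
[... 1541 characters left out ...]
175 169 173  56
280   68 167 172 170 173 170 168 175 146 150 148 150 100 148 150 116  99  86 104 104  68 103 104 102 105 100 168 165 171 171 171 169 160
290   36  36  38  37  39  39  40  40  40  39 150 149  37  38 153 110 110 110  57  31  29 104  70  34  36  35  36  37  38  39  40  42  42
300   31  33  34  33  36  37  36  36  36  37 157  29  34  34 154 109 109 102  51  30  28  49  41  31  33  32  34  35  36  36  36  37  36
310   28  29  30  30  31  31  32  33  32  51  53  30  32  32 161 108 108 103  31  28  28  25  47  26  30  30  29  31  32  32  33  33  31
320   30  30  30  31  31  31  31  32  34  77  40  41  41  41  39  39  39  37  39  38  37  39  36  34  33  33  33  34  34  34  35  35  35
```

```bash
python3 -m jog '{"translation":[[-0.05,0.1,0],[-0.15,0.16,0],[-0.25,0.17,0],[-0.38,0.17,0],[-0.38,0.17,0],[-0.38,0.17,0.05],[-0.38,0.17,0.15],[-0.38,0.17,0.285]],"yaw":[-0.059,-0.118,-0.177,-0.236,-0.295,-0.354,-0.413,-0.47],"jaw":[1,1,1,1,1,1,1,1]}' 10
python3 - <<'E'
from h import *
prev=None
st=ctrl.get_state();print(st["position"],st["tool_rot"],st["grip_width"])
R=Ro.from_rotvec(st["tool_rot"]).as_matrix()
for th in (90,80,70,60,50,40,30,20,10,5,0):
    s=.15+.018*(90-th)/90
    w=enc(E0,[*C(th,s),.332])[0]
    print(th,w.round(4),((R.T@(w-st["position"]))/.2).round(3))
print("lip check tool y dir",R[:,1].round(3),"x",R[:,0].round(3))
E
```

```text
time: 33.55
position: [0.5153, -0.0961, 0.3292]
tool_rot: [1.984, 2.434, 0.001]
ft_force: [-0.3, -0.4, -0.4]
grip_width: 0.005
grip_force: 0.0
[ 0.51533965 -0.09613059  0.32922079] [1.98420322e+00 2.43391563e+00 5.91483612e-04] 0.00497325961766554
90 [ 0.5112 -0.0712  0.332 ] [ 0.126  0.005 -0.014]
80 [ 0.5036 -0.048   0.332 ] [ 0.248 -0.009 -0.014]
70 [ 0.4998 -0.023   0.332 ] [ 0.374 -0.002 -0.014]
60 [0.5003 0.0031 0.332 ] [ 0.501  0.026 -0.014]
50 [0.5054 0.0295 0.332 ] [ 0.625  0.078 -0.014]
40 [0.5155 0.0556 0.332 ] [ 0.743  0.153 -0.014]
30 [0.5305 0.0801 0.332 ] [ 0.848  0.252 -0.014]
20 [0.5503 0.1022 0.332 ] [ 0.936  0.371 -0.014]
10 [0.5745 0.1208 0.332 ] [ 1.003  0.508 -0.014]
5 [0.588  0.1284 0.332 ] [ 1.027  0.582 -0.014]
0 [0.6024 0.1348 0.332 ] [ 1.043  0.659 -0.014]
lip check tool y dir [0.979 0.201 0.001] x [-0.201  0.979 -0.001]
```

```bash
python3 -m jog '{"translation":[[0.06,0,-0.015],[0.11,0.005,-0.015],[0.15,0,-0.015],[0.2,-0.005,-0.015],[0.25,-0.008,-0.015],[0.31,-0.006,-0.015],[0.374,0,-0.015],[0.44,0.01,-0.015]],"yaw":[0,0,0,0,0,0,0,0],"jaw":[1,1,1,1,1,1,1,1]}' 10; python3 -m jog '{"translation":[[0.061,0.016,0],[0.123,0.04,0],[0.185,0.068,0],[0.245,0.1,0],[0.303,0.143,0],[0.36,0.19,0],[0.408,0.242,0],[0.44,0.285,0]],"yaw":[0,0,0,0,0,0,0,0],"jaw":[1,1,1,1,1,1,1,1]}' 10
python3 - <<'E'
from h import *
st=ctrl.get_state();print(st["position"])
R=Ro.from_rotvec(st["tool_rot"]).as_matrix()
for th in (40,30,25,20,15,10,5,0):
    w=enc(E0,[*C(th,.15+.018*(90-th)/90),.332])[0]
    print(th,w.round(4),((R.T@(w-st["position"]))/.2).round(3))
for cn in ("top","wrist"):
    im=ctrl.get_image(cn);cv2.imwrite(f"pics/y_{cn}.png",im["pixels"])
    for x in ctrl.silhouettes("door",im)[:2]: print(cn,x["p"],x["at"],cv2.boundingRect(x["region"].astype(np.uint8)),x["region"].sum())
    for th in (50,40,30,20,10,0):
        t=np.radians(th);dy=np.array([-np.sin(t),np.cos(t)])
        print(th,proj([enc(E0,[*(np.array([-.007,-.1])+s*dy),.185])[0] for s in (.013,.073,.123,.183)],im,st).round(0).astype(int).tolist())
E
```

```text
time: 34.55
position: [0.4997, -0.0085, 0.3323]
tool_rot: [1.991, 2.43, -0.0]
ft_force: [0.0, -1.2, -0.9]
grip_width: 0.007
grip_force: 0.1
time: 35.55
position: [0.539, 0.0889, 0.3323]
tool_rot: [-1.99, -2.43, -0.0]
ft_force: [-0.1, 0.1, 0.3]
grip_width: 0.013
grip_force: 0.1
[0.53902602 0.08891168 0.33227591]
40 [0.5155 0.0556 0.332 ] [-0.14  -0.148  0.001]
30 [0.5305 0.0801 0.332 ] [-0.035 -0.051  0.001]
25 [0.5398 0.0916 0.332 ] [0.012 0.006 0.001]
20 [0.5503 0.1022 0.332 ] [0.054 0.068 0.001]
15 [0.5619 0.112  0.332 ] [0.091 0.135 0.001]
10 [0.5745 0.1208 0.332 ] [0.121 0.205 0.001]
5 [0.588  0.1284 0.332 ] [0.145 0.279 0.001]
0 [0.6024 0.1348 0.332 ] [0.163 0.356 0.001]
top 0.7 [383.2, 321.5] (370, 316, 14, 13) 84
top 0.61 [300.7, 222.8] (282, 207, 39, 39) 614
50 [[314, 210], [302, 230], [293, 247], [281, 267]]
40 [[314, 210], [298, 227], [286, 242], [270, 260]]
30 [[313, 209], [295, 224], [280, 236], [262, 251]]
20 [[312, 208], [292, 220], [275, 230], [255, 241]]
10 [[312, 208], [290, 216], [272, 222], [249, 230]]
0 [[312, 207], [289, 211], [270, 214], [246, 218]]
wrist 0.61 [359.1, 258.6] (337, 205, 132, 262) 2212
50 [[462, 508], [396, 479], [322, 441], [214, 372]]
40 [[465, 506], [415, 467], [356, 417], [261, 328]]
30 [[469, 504], [437, 456], [398, 395], [328, 285]]
20 [[472, 503], [460, 447], [443, 376], [408, 250]]
10 [[476, 502], [484, 439], [489, 362], [487, 229]]
0 [[479, 501], [506, 434], [531, 354], [556, 223]]
```

```bash
python3 -m jog '{"translation":[[0.03,0.03,0],[0.054,0.068,0],[0.074,0.1,0],[0.091,0.135,0],[0.107,0.17,0],[0.121,0.205,0],[0.132,0.235,0],[0.14,0.26,0]],"yaw":[0,0,0,0,0,0,0,0],"jaw":[1,1,1,1,1,1,1,1]}' 10; python3 -m jog '{"translation":[[0.005,0.015,0],[0.009,0.03,0],[0.013,0.045,0],[0.016,0.06,0],[0.019,0.075,0],[0.021,0.085,0],[0.023,0.095,0],[0.023,0.1,0]],"yaw":[0,0,0,0,0,0,0,0],"jaw":[1,1,1,1,1,1,1,1]}' 10
```

```text
time: 36.75
position: [0.5842, 0.1259, 0.3322]
tool_rot: [-1.991, -2.43, 0.0]
ft_force: [-0.3, 0.3, -0.0]
grip_width: 0.005
grip_force: 0.1
time: 37.75
position: [0.6027, 0.1343, 0.3323]
tool_rot: [1.991, 2.43, -0.0]
ft_force: [-0.4, -0.4, 1.4]
grip_width: 0.003
grip_force: 0.1
```

```bash
python3 -m jog '{"translation":[[0,0.008,0],[0,0.016,0],[0,0.024,0],[0,0.03,0],[0,0.03,0]],"yaw":[0,0,0,0,0],"jaw":[1,1,1,1,1]}' 10
python3 - <<'E'
from h import *
st=ctrl.get_state();print(st["ft_force"])
for cn in ("top","wrist"):
    im=ctrl.get_image(cn);cv2.imwrite(f"pics/z_{cn}.png",im["pixels"])
    for x in ctrl.silhouettes("door",im)[:2]: print(cn,x["p"],x["at"],cv2.boundingRect(x["region"].astype(np.uint8)),x["region"].sum())
    for th in (10,5,0):
        t=np.radians(th);dy=np.array([-np.sin(t),np.cos(t)]);n=.005*np.array([-np.cos(t),-np.sin(t)])
        print(th,proj([enc(E0,[*(np.array([-.007,-.1])+s*dy+n),.185])[0] for s in (.013,.038,.158,.183)],im,st).round(0).astype(int).tolist())
g=cv2.cvtColor(im["pixels"],cv2.COLOR_BGR2GRAY)
for r in range(190,290,6): print(r,"".join("%4d"%v for v in g[r,470:600:5]))
E
```

```text
time: 38.38
position: [0.6082, 0.1354, 0.3322]
tool_rot: [-1.991, -2.43, 0.002]
ft_force: [-2.6, -0.8, 0.7]
grip_width: 0.007
grip_force: 1.2
[-2.59309355 -0.79874865  0.73926986]
top 0.79 [301.5, 217.3] (270, 206, 51, 22) 582
top 0.69 [280.5, 169.1] (207, 135, 116, 100) 5317
10 [[313, 209], [304, 213], [259, 229], [250, 232]]
5 [[312, 209], [303, 212], [258, 224], [248, 226]]
0 [[312, 209], [303, 210], [256, 218], [247, 220]]
wrist 0.81 [354.2, 263.7] (339, 231, 39, 57) 1564
wrist 0.39 [491.8, 200.7] (314, 84, 326, 396) 64951
10 [[340, 540], [334, 522], [285, 366], [271, 312]]
5 [[342, 540], [339, 521], [318, 362], [312, 306]]
0 [[343, 540], [345, 521], [352, 359], [354, 304]]
190  124 124 124 123 122 122 121 123 121 123 122 122 121 106 108 106 111 111 110  92 109 110 109 121 121 121
196  124 125 122 123 124 122 122 123 121 123 123 122 121 106 106 110 110 109 110 109 110 110 110 120 120 120
202  123 125 122 124 123 122 123 122 122 122 122 122 121 107 106 109 110 109 109 110 109 110 114 120 119 121
208  124 124 123 123 122 121 122 121 122 122 123 122 120 106 107 110 110 111 109 108 1
[... 739 characters left out ...]
10 109 108 110 109 109 109 121 118 120 119 119
256   98  96  97 124 120 120 122 121 120 121 121 121 107 105 109 109 108 108 109 108 108 119 119 119 118 118
262   98  97  96 121 120 121 122 120 119 121 120 115 105 105 110 108 108 109 108 108 108 119 119 119 119 119
268   97  97  96 121 120 122 121 119 122 120 119 105 105 105 109 109 109 108 109 108 107 118 118 118 118 119
274   97  96  95 119 120  92 121 119 120 120 119 105 105 108 108 108 109 108 107 109 120 118 118 119 118 119
280   96  97  97 122 124 125 123 120 120 120 119 104 105 108 108 109 108 106 107 107 119 117  95  25  28  34
286  111  95  93  93  92  94  94  93 123 118 120 104 105 104 107 107 108 109 108 107 119 120  32  32  31  30
```

```bash
python3 -m jog '{"translation":[[0,0.006,0],[0,0.012,0],[0,0.02,0],[0,0.02,0]],"yaw":[0,0,0,0],"jaw":[1,1,1,1]}' 10
python3 - <<'E'
from h import *
st=ctrl.get_state();im=ctrl.get_image("wrist")
hsv=cv2.cvtColor(im["pixels"],cv2.COLOR_BGR2HSV)
m=cv2.inRange(hsv,(0,150,80),(6,255,255))|cv2.inRange(hsv,(174,150,80),(180,255,255))
for c in cv2.findContours(m,0,2)[0]:
    if cv2.contourArea(c)>20: print("red",cv2.contourArea(c),cv2.boundingRect(c),atz(np.mean(c[:,0],0),.162,im,st))
print("pred knob",enc(E0,[-.020,.1235,.162]),proj(enc(E0,[-.020,.1235,.162]),im,st))
g=cv2.cvtColor(im["pixels"],cv2.COLOR_BGR2GRAY)
for r in range(215,300,4): print(r,"".join("%4d"%v for v in g[r,320:400:3]))
E
```

```text
time: 39.08
position: [0.6099, 0.1359, 0.3321]
tool_rot: [-1.988, -2.426, 0.013]
ft_force: [-15.1, -2.9, 9.3]
grip_width: 0.006
grip_force: 8.1
red 456.5 (94, 338, 27, 36) [0.49366128 0.08070393 0.162     ]
red 796.5 (314, 172, 33, 33) [0.59755519 0.19047018 0.162     ]
pred knob [[0.59835037 0.19063531 0.162     ]] [[331.60663868 188.01054261]]
215   52 103 124 121 123 124  47  43  78  77  76  76  76  77  75  77  65  81  81  82  81  80  82  83  77 169 183
219   80  80  79  79  79  77  78  56  78  77  77  76  75  76  76  76  63  79  81  81  81  81  82  82  72 168 186
223   79  79  80  77  77  78  75  55  77  76  76  74  74  76  76  76  65  79  79  81  81  80  81  81  60 167 186
227   76  78  77  77  76  75  76  53  77  77  77  75  75  76  75  76  60  81  79  79  83  80  80  81 101 163 184
231  107 116 159 155 157 163  87  70  76  75  76  75  75  74  73  72  57  80  80  78  80  81  81  80 107 162 182
235  104 102 102 106 102  97 121  97  34  36  35  35  34  57  62  60  82  80  80  80  80  81  81  80 114 165 181
239  103 102 104 103 102  99  80  67  35  36  35  34  33  33  63  60  60  
[... 1033 characters left out ...]
59  60  60  91  97 100
279  102  98  98  99  99  78  80  37  29  25  26  24  25  25  26  26  25  26  25  59  57  57  60  62  92 100 103
283   75  73  82  70  74  61  49  25  24  24  24  25  25  24  23  25  25  24  26  40  56  56  57  65  92 101 102
287   32  31  45  25  29  28  27  25  27  27  25  26  25  26  27  23  25  25  27  25  42  41  41  45  55  59  58
291   30  30  43  23  27  27  25  23  22  27  27  28  27  27  28  28  28  27  28  28  28  29  29  28  31  30  30
295   29  30  42  23  27  27  27  22  24  26  27  29  26  29  25  27  28  27  27  27  27  27  27  29  31  29  29
299   26  25  42  20  26  25  25  23  21  26  26  26  25  25  24  26  27  25  28  26  26  27  27  28  29  28  30
```

```bash
python3 -m jog '{"translation":[[0,-0.03,0],[0,-0.1,0],[0,-0.2,0],[0.15,-0.21,0],[0.35,-0.21,0],[0.45,-0.21,0],[0.45,-0.21,0]],"yaw":[0,0,0,0,0,0,0],"jaw":[1,1,1,1,1,1,1]}' 10
python3 - <<'E'
from h import *
st=ctrl.get_state()
for x,y in ((-.021,.155),(-.021,.101)): togo(enc(E0,[x,y,.331])[0],E0[2])
im=ctrl.get_image("wrist")
hsv=cv2.cvtColor(im["pixels"],cv2.COLOR_BGR2HSV)
m=cv2.inRange(hsv,(0,150,80),(6,255,255))|cv2.inRange(hsv,(174,150,80),(180,255,255))
for c in cv2.findContours(m,0,2)[0]:
    if cv2.contourArea(c)>20: print("red",cv2.contourArea(c),cv2.boundingRect(c),atz(np.mean(c[:,0],0),.162,im,st))
it=ctrl.get_image("top");cv2.imwrite("pics/t2.png",it["pixels"])
for x in ctrl.silhouettes("door",it)[:3]: print("top",x["p"],x["at"],cv2.boundingRect(x["region"].astype(np.uint8)),x["region"].sum())
E
```

```text
time: 40.0
position: [0.5525, 0.2179, 0.3326]
tool_rot: [1.987, 2.434, 0.002]
ft_force: [0.2, -0.1, 0.2]
grip_width: 0.009
grip_force: 0.0
pos [0.5525 0.2179 0.3326] shift [-0.0219  0.1926  0.0082] yaw 0.0010125289608089783 q7 -0.39 t 40.0
pos [0.5525 0.2179 0.3326] shift [-0.2919  0.1917  0.0081] yaw 0.0010125289608089783 q7 -0.39 t 40.0
top 0.92 [286.2, 220.8] (246, 205, 76, 27) 852
```

```bash
python3 -m jog '{"translation":[[0,0.05,0.005],[0,0.1,0.008],[0,0.15,0.008],[0,0.19,0.008],[0,0.19,0.008]],"yaw":[0,0,0,0,0],"jaw":[1,1,1,1,1]}' 10; python3 -m jog '{"translation":[[-0.05,0,0],[-0.08,0,0],[-0.12,0,0],[-0.16,0,0],[-0.19,0,0],[-0.22,0,0],[-0.25,0,0],[-0.27,0,0]],"yaw":[0,0,0,0,0,0,0,0],"jaw":[1,1,1,1,1,1,1,1]}' 10
```

```text
time: 40.78
position: [0.5914, 0.2237, 0.3305]
tool_rot: [-1.991, -2.429, -0.0]
ft_force: [-0.7, -0.3, -0.1]
grip_width: 0.005
grip_force: 0.0
time: 41.78
position: [0.6015, 0.1702, 0.3307]
tool_rot: [-1.991, -2.43, 0.0]
ft_force: [-1.6, 1.8, -0.6]
grip_width: 0.004
grip_force: 0.8
```

```bash
python3 -m jog '{"translation":[[-0.006,0,0],[-0.012,0,0],[-0.018,0,0],[-0.024,0,0],[-0.024,0,0]],"yaw":[0,0,0,0,0],"jaw":[1,1,1,1,1]}' 10
```

```text
time: 42.4
position: [0.6021, 0.1666, 0.3307]
tool_rot: [-1.99, -2.43, -0.001]
ft_force: [-1.6, 3.8, -0.2]
grip_width: 0.004
grip_force: 1.7
```

```bash
python3 -m jog '{"translation":[[-0.005,0,0],[-0.01,0,0],[-0.015,0,0],[-0.015,0,0]],"yaw":[0,0,0,0],"jaw":[1,1,1,1]}' 10
```

```text
time: 42.9
position: [0.6022, 0.1657, 0.3308]
tool_rot: [-1.986, -2.43, -0.005]
ft_force: [-2.3, 7.0, -0.4]
grip_width: 0.004
grip_force: 3.9
```

```bash
python3 -m jog '{"translation":[[-0.006,0,0],[-0.012,0,0],[-0.012,0,0]],"yaw":[0,0,0],"jaw":[1,1,1]}' 10; python3 -m jog '{"translation":[[0.03,0,0],[0.1,0,0],[0.15,0,-0.05],[0.15,-0.1,-0.2],[0.15,-0.3,-0.4],[0.15,-0.4,-0.6],[0.15,-0.4,-0.6]],"yaw":[0,0,0,0,0,0,0],"jaw":[1,1,1,1,1,1,1]}' 10
python3 - <<'E'
from h import *
st=ctrl.get_state()
c,s=np.cos(E0[2]),np.sin(E0[2])
for cn in ("wrist","top"):
    im=ctrl.get_image(cn)
    hsv=cv2.cvtColor(im["pixels"],cv2.COLOR_BGR2HSV)
    m=cv2.inRange(hsv,(0,150,80),(6,255,255))|cv2.inRange(hsv,(174,150,80),(180,255,255))
    for k in cv2.findContours(m,0,2)[0]:
        if cv2.contourArea(k)>4:
            w=atz(np.mean(k[:,0],0),.162,im,st);d=w[:2]-E0[:2];print(cn,"red",cv2.contourArea(k),cv2.boundingRect(k),w.round(4),"enc",(c*d[0]+s*d[1]).round(4),(-s*d[0]+c*d[1]).round(4))
    for x in ctrl.silhouettes("door",im)[:2]: print(cn,"door",x["p"],x["at"],cv2.boundingRect(x["region"].astype(np.uint8)),x["region"].sum())
    print(proj([enc(E0,[-.012,y,z])[0] for y,z in ((-.087,.185),(.083,.185),(.083,.035))],im,st).round(0).tolist())
E
```

```text
time: 43.28
position: [0.6022, 0.1651, 0.3309]
tool_rot: [-1.983, -2.43, -0.008]
ft_force: [-0.9, 11.1, -1.3]
grip_width: -0.001
grip_force: 5.4
time: 44.15
position: [0.5184, 0.1755, 0.4555]
tool_rot: [1.986, 2.425, 0.008]
ft_force: [0.3, -0.3, -0.3]
grip_width: 0.005
grip_force: 0.0
wrist red 36.5 (181, 359, 6, 14) [0.413  0.0345 0.162 ] enc -0.2324 0.0069
wrist door 0.71 [421.5, 273.3] (399, 258, 39, 29) 323
wrist door 0.62 [510.5, 253.1] (402, 180, 238, 286) 29700
[[417.0, 456.0], [442.0, 302.0], [403.0, 248.0]]
top red 200.0 (311, 303, 27, 21) [ 0.3842 -0.0504  0.162 ] enc -0.2775 -0.0706
top red 15.0 (246, 222, 5, 6) [0.6074 0.1528 0.162 ] enc -0.0186 0.0846
top door 0.68 [287.6, 219.5] (247, 207, 71, 23) 650
[[312.0, 209.0], [247.0, 220.0], [254.0, 231.0]]
```

```bash
python3 -c "
from bench import ctrl
print(ctrl.close_job())"
```

```text
the job is handed in; nothing more can be done
None
```

The door is hung on both pins, swung shut and bolted home, and I handed the job in at about 44 s. On the way, the door slipped from the grip at the stand, and a first try at hanging caught its lower knuckle on the upper pin; both were recovered.

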